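Tip the ball knobs into the wash basket and fit its lid

TASK

Lift the white jug, turn it so that its spout faces the wire wash basket, and tip all six ball knobs over the spout into the basket; then stand the jug upright on the bench again. After that close the basket with its loose lid: hook the lid's back edge under the lip along the basket's back while its front is still raised, then swing the front down until the lid lies flat and square on the rim, and let go. Leave the oil bottle, the yellow bin and the spanner where they are.

Things in the scene. Friction and masses are not known exactly. Their poses are not given: they have to be found in the camera images.
- jug: White plastic measuring jug with a blue handle, sizes in mm: 120 tall, outside radius 44 at the foot, 56 at the rim, walls 3, floor 4; 0.16 kg. Origin: centre of the underside; z up, spout at +x, handle at -x. It stands right or left of the basket, spout pointing roughly away from the robot (yaw within 0.5 rad of 0), six loose knobs on its floor.
- jug_spout (a point): Pouring edge: tip of the jug's spout, 80 mm from the jug's axis at rim height 120. Below it the wall flares 6 degrees up to mid height and about 24 degrees above; the knobs roll freely and all are out when the jug is held tipped by about 100 degrees.
- jug_handle (a point): Upper outer corner of the handle loop (jug x -95, z 98 mm), a place to pinch from above or tilted from behind. The loop is a bar 20 mm wide along jug y: upright grip 14 thick, centre x -97, z 30 to 112; level top bar 14 thick at z 105; bottom bar at z 37; opening between grip and jug wall about 35.
- basket: Stainless wire wash basket in a low tray (200 x 250, 16 high; mm), fixed to the bench. Origin: centre of the underside, on the bench; x towards its back (away from the robot, yaw within 0.25 rad of 0), z up. Basket outside 164 (x) by 210 (y), inside 156 x 184 between the side rims; inner floor z 22; flat rim at z 100.
- basket_mouth (a point): Centre of the basket's mouth in the plane of the rim, 100 mm above the bench. Front stop: a low strip standing on the front rim, inner face 79 mm in front of this point, 9 mm high. The side rims are plain.
- basket_lip (a point): Middle of the free edge of the lip along the basket's back, at its underside: basket x 64, z 113 mm, 13 above the rim. The lip is 3 thick (top z 116), runs the full width, and is bent forward from a back plate whose inner face is at x 80. The 150 long lid thus has 9 mm play front to back and cannot drop straight in.
- lid: Loose lid: stainless wire-mesh plate 150 (x) by 196 (y), 5 thick (mm), 0.26 kg, lying flat on the bench, handle up, across the basket from the jug. Origin: centre of the underside; x towards its back edge (plain, goes under the lip), z up; yaw within 0.4 rad of 0. The front edge (x -75) has a turned-up flange to z 16.
- lid_back (a point): Middle of the lid's plain back edge, at half thickness (lid x 75, z 2.5 mm).
- lid_handle (a point): Centre of the lid's red bar handle (lid x 0, y 0, z 30 mm): 84 long along lid y, 12 thick along lid x, from z 23 to 37, on posts at y -36 and 36. The plate's top below it is at z 5, so fingertips have 18 mm below the bar.
- oil_bottle: Bystander: red oil bottle, radius 30 mm, 170 mm tall, standing. Origin: centre of the underside.
- yellow_bin: Bystander: yellow open parts bin 110 x 150 x 60 mm with bolts in it. Origin: centre of the underside.
- spanner: Bystander: steel spanner lying flat on the bench between the robot and the basket, roughly along y.
- knob0: One of six alike turned brass ball knobs, ball of radius 10 mm with a small dark tapped hole, 0.035 kg, at first in the jug. Origin: ball centre.
- knob1: One of six alike turned brass ball knobs, ball of radius 10 mm with a small dark tapped hole, 0.035 kg, at first in the jug. Origin: ball centre.
- knob2: One of six alike turned brass ball knobs, ball of radius 10 mm with a small dark tapped hole, 0.035 kg, at first in the jug. Origin: ball centre.
- knob3: One of six alike turned brass ball knobs, ball of radius 10 mm with a small dark tapped hole, 0.035 kg, at first in the jug. Origin: ball centre.
- knob4: One of six alike turned brass ball knobs, ball of radius 10 mm with a small dark tapped hole, 0.035 kg, at first in the jug. Origin: ball centre.
- knob5: One of six alike turned brass ball knobs, ball of radius 10 mm with a small dark tapped hole, 0.035 kg, at first in the jug. Origin: ball centre.
Things that resemble listed ones, but are neither listed nor needed, are in the scene too. Several things have the shape of the lid; the one meant has the colours described above.

How it is judged:
On the way, in this order (a step that is already met when the one before it is completed fails the run):
1. the jug is lifted, upright (within 20 degrees), with its spout facing the basket (mouth centre ahead of the jug's axis, at most 60 mm to the side of the line through the spout) (height (world z) of jug above 0.02 m and angle between jug's own z axis and vertical below 0.35 rad and x of basket_mouth in the frame of jug above 0.05 m and y of basket_mouth in the frame of jug between -0.06 and 0.06 m), for 0.1 s.
2. all six knobs are in the basket (x of knob0 in the frame of basket between -0.082 and 0.082 m and y of knob0 in the frame of basket between -0.105 and 0.105 m and z of knob0 in the frame of basket between 0.015 and 0.09 m and x of knob1 in the frame of basket between -0.082 and 0.082 m and y of knob1 in the frame of basket between -0.105 and 0.105 m and z of knob1 in the frame of basket between 0.015 and 0.09 m and x of knob2 in the frame of basket between -0.082 and 0.082 m and y of knob2 in the frame of basket between -0.105 and 0.105 m and z of knob2 in the frame of basket between 0.015 and 0.09 m and x of knob3 in the frame of basket between -0.082 and 0.082 m and y of knob3 in the frame of basket between -0.105 and 0.105 m and z of knob3 in the frame of basket between 0.015 and 0.09 m and x of knob4 in the frame of basket between -0.082 and 0.082 m and y of knob4 in the frame of basket between -0.105 and 0.105 m and z of knob4 in the frame of basket between 0.015 and 0.09 m and x of knob5 in the frame of basket between -0.082 and 0.082 m and y of knob5 in the frame of basket between -0.105 and 0.105 m and z of knob5 in the frame of basket between 0.015 and 0.09 m), for 0.2 s.
3. the jug stands upright on the bench, released (angle between jug's own z axis and vertical below 0.08 rad and height (world z) of jug below 0.008 m and contact force between jug and the fingers below 1 N and linear speed of jug below 0.05 m/s), for 0.2 s.
4. the lid's back edge is under the lip (at least 4 mm) while its front is still raised (lid tilted more than 4 degrees) (x of lid_back in the frame of basket between 0.068 and 0.082 m and y of lid_back in the frame of basket between -0.015 and 0.015 m and z of lid_back in the frame of basket between 0.095 and 0.113 m and angle between lid's own z axis and vertical above 0.07 rad), for 0.1 s.
At the end, for the whole second after the job is handed in: All six knobs in the basket; jug upright on the bench (within 5 degrees), released, at rest; lid flat on the rim (within 2.3 degrees), its back edge at least 4 mm under the lip and at most 15 mm off the basket's middle line sideways, released, at rest (all of step 2 and all of step 3 and x of lid_back in the frame of basket between 0.068 and 0.082 m and y of lid_back in the frame of basket between -0.015 and 0.015 m and z of lid in the frame of basket between 0.096 and 0.106 m and angle between lid's own z axis and vertical below 0.04 rad and linear speed of lid below 0.02 m/s and angle between the x axis of lid and the x axis of basket, either way round below 0.3 rad); the robot touches nothing.
It fails at once if before all the knobs are in the basket, the jug is tipped past 45 degrees with its spout not facing the basket (mouth centre more than 85 mm to the side of the spout's line) (angle between jug's own z axis and vertical above 0.79 rad and (y of basket_mouth in the frame of jug above 0.085 m or y of basket_mouth in the frame of jug below -0.085 m) and not ((x of knob0 in the frame of basket between -0.082 and 0.082 m and y of knob0 in the frame of basket between -0.105 and 0.105 m and z of knob0 in the frame of basket between 0.015 and 0.09 m) and (x of knob1 in the frame of basket between -0.082 and 0.082 m and y of knob1 in the frame of basket between -0.105 and 0.105 m and z of knob1 in the frame of basket between 0.015 and 0.09 m) and (x of knob2 in the frame of basket between -0.082 and 0.082 m and y of knob2 in the frame of basket between -0.105 and 0.105 m and z of knob2 in the frame of basket between 0.015 and 0.09 m) and (x of knob3 in the frame of basket between -0.082 and 0.082 m and y of knob3 in the frame of basket between -0.105 and 0.105 m and z of knob3 in the frame of basket between 0.015 and 0.09 m) and (x of knob4 in the frame of basket between -0.082 and 0.082 m and y of knob4 in the frame of basket between -0.105 and 0.105 m and z of knob4 in the frame of basket between 0.015 and 0.09 m) and (x of knob5 in the frame of basket between -0.082 and 0.082 m and y of knob5 in the frame of basket between -0.105 and 0.105 m and z of knob5 in the frame of basket between 0.015 and 0.09 m))).
It fails at once if a bystander is moved more than 30 mm or tipped ((distance of oil_bottle from where it was at the start of the episode above 0.03 m or angle between oil_bottle's own z axis and vertical above 0.3 rad) or (distance of yellow_bin from where it was at the start of the episode above 0.03 m or angle between yellow_bin's own z axis and vertical above 0.3 rad) or (distance of spanner from where it was at the start of the episode above 0.03 m or angle between spanner's own z axis and vertical above 0.3 rad)).
It also fails if it takes over 72 s, if anything falls off the work surface, if the arm or the gripper's body presses on something with over 40 N, if the wrist force passes 120 N, or if a joint passes its speed limit or range.

ROBOT

A 7-joint arm with a two-finger parallel gripper is mounted at the origin on the work surface. World frame = base frame: x ahead of the robot, y to its left, z up, the work surface at z = 0. Lengths are in m, angles in rad, forces in N, time in s.
With the tool pointing down it reaches from about 0.4 to 0.85 m from the base axis. Payload 4.4 kg.
Tool frame: the origin (TCP) lies on the centre line of the jaws, within the pads' length; the fingertips stand 17 mm ahead of it and the grasp point (between the pads) lies 2 mm behind it (bot.nose_length is the z of the fingertips in the tool frame, in m); z points along the fingers, y is the line along which they close (so a half turn about z gives the same grasp; the last joint's range is limited). The gripper opens to 94 mm and grips with 3 to 60 N. Pads are 16 mm wide; open, the fingers measure 119 mm over their backs; the gripper's body (75 mm by 177 mm) begins 78 mm behind the grasp point.
Start: joints at [1.247, 0.628, 0.038, 1.517, -0.027, 0.996, -0.02], TCP at [0.166, -0.629, 0.222] pointing down, gripper open.
Joint ranges: [-3.06, 3.06], [-0.37, 2.12], [-1.25, 1.32], [0.18, 2.47], [-1.1, 4.24], [0.23, 1.98], [-2.94, 2.94]. Speed limits (rad/s): [2.57, 2.57, 3.14, 3.14, 3.14, 3.14, 3.14].

INTERFACE

Orientations are given as a rotation vector (axis times angle).
In Python, from plant import bot gives the robot as it stands. The module is installed in compiled form; this text tells all that it offers.
- The arm moves only by the shell command python3 -m handwheel 'ROWS' [FORCE]. ROWS is JSON, a list that holds one entry, the list of rows, each a list of 7 numbers: the finger opening in m, from 0 to 0.094, then the shift along the tool's x, y, z in m, then the turn, a rotation vector about the tool's x, y, z in rad. In form: [[[jaw, dx, dy, dz, rx, ry, rz], ...]]. A call has 1 to 12 rows; each row shifts and turns the commanded pose from where the row before left it, along the tool's axes as they then stand; what a row does not reach is not made up. A row lasts 1/8 s, in which the tool goes at most 62.5 mm and 10.7 degrees, less where a joint would pass 70% of its speed; a pose out of reach is approached as far as the arm can. A call is refused whole if a number of a shift passes 0.0625 or a number of a turn 0.188, either way. A call with a gripper value outside its range is refused whole. The fingers move at their own pace and stop on an object; FORCE is the grip in N (left out, the last holds). Time passes only in rows, so rows that do not move let the fingers close. It gives the time, the measured TCP pose, the force, the opening and the grip force at its end, in the units of the state.
- bot.get_state(): the state, without advancing time (a new reading comes with each control period).
- bot.snapshot(name): name is "scene" or "top" or "wrist"; returns a dict with "image" (400x640x3 uint8, red, green, blue), "mtx" (3x3 intrinsics, pixels), "position" and "attitude" of the camera in the world. Camera axes: x right, y down, z forward; pixel columns grow to the right and rows downward; lengths in m; the calibration is good to about 2 mm. The wrist camera is an equidistant fisheye: a pixel r from the principal point sees the ray r / f radians off the axis. A picture is of the moment at which its call begins. There is no depth.
- bot.finish_job(): hands the job in; it is judged then, once.
The state is a dict: "time_s": time; "joints": joint angles; "qvel": joint speeds; "joint_efforts": joint torques, N m; "eef_pos": TCP position; "ee_rot": TCP orientation; "contact_force": force on the tool from outside, world axes, zero at the start; "moment": the same for the moment, N m; "grip_width": finger opening in m; "finger_force": force on a finger pad.
Only numpy, scipy, OpenCV 4.12 (cv2) and the standard library are available. Lean on these libraries where they do the work, as an engineer would, in place of code of your own. Each camera call takes 0.05 s, during which the arm holds its last target. There are 200 camera calls.

## Working session

There is one attempt and no reset: what is moved stays moved. The work goes in short steps, Python scripts to look and compute and a shell command to move; the robot and the scene stay as the last step left them, time stands still between calls to the robot, and variables do not carry over. Pictures are saved under pics/ and viewed, at most 10 in all, crops included, and the job is handed in when it is done.

```bash
mkdir -p pics; python3 - <<'E'
from plant import bot
import cv2,numpy as np,pickle
d={n:bot.snapshot(n) for n in("scene","top")}
pickle.dump(d,open('s0.pkl','wb'))
for n in d:
    cv2.imwrite(f'pics/{n}0.png',d[n]['image'][:,:,::-1]); print(n,d[n]['mtx'].tolist(),d[n]['position'],d[n]['attitude'])
s=bot.get_state();print(s)
E
```

```text
scene [[492.4158734910815, 0.0, 309.072720356001], [0.0, 492.4158734910815, 199.17158735343153], [0.0, 0.0, 1.0]] [1.03147538 0.59726246 1.39233835] [-0.87272374 -2.70852816  0.85175552]
top [[419.71804220750164, 0.0, 323.5076182602783], [0.0, 419.71804220750164, 206.78809814325334], [0.0, 0.0, 1.0]] [ 0.27275069 -0.13494412  1.60976029] [-2.15627245  2.13205228 -0.19129884]
{'time_s': 0.1, 'joints': array([ 1.24722475,  0.62925805,  0.03846103,  1.51830162, -0.02699254,
        0.99631512, -0.02001715]), 'qvel': array([-0.000675  , -0.00299934,  0.00070615, -0.00304676,  0.00091577,
        0.00097231, -0.00017092]), 'joint_efforts': array([ 3.70118345e-03, -5.50784183e+01,  1.14754256e+00, -1.87116873e+01,
       -5.22000517e-02,  1.91751122e-02,  7.08377092e-05]), 'eef_pos': array([ 0.16556605, -0.62793945,  0.22163276]), 'ee_rot': array([-3.11381105e+00, -4.03520304e-01,  4.10086284e-04]), 'contact_force': array([0.30095205, 1.38552843, 0.2684805 ]), 'moment': array([-0.03631306,  0.03781874, -0.05104714]), 'finger_force': 0.0, 'grip_width': 0.09413509830170212}
```

View pics/scene0.png

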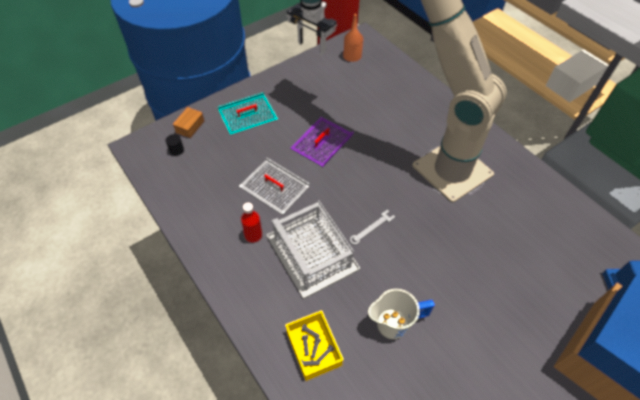

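View pics/top0.png

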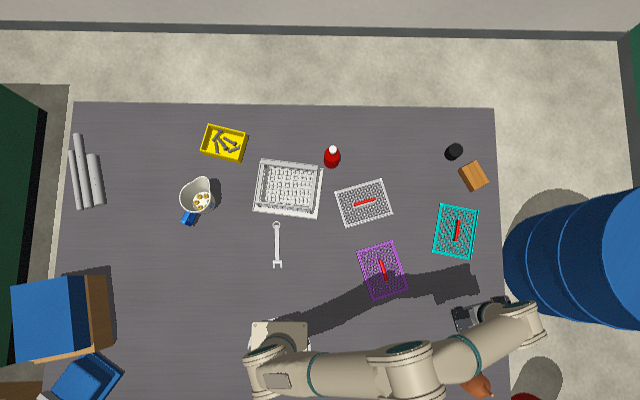

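Lid candidates: silver plate with red handle (scene (275,185), top (363,203)), teal (scene (248,112), top (456,232)) and purple (scene (322,140), top (382,270)). The description says stainless, so I choose the silver one. The jug is at scene (395,312) / top (197,195), basket at scene (313,245) / top (288,190). The red bottle is at top (332,156); the orange bottle is a decoy.

```bash
cat > h.py <<'E'
import numpy as np,cv2
from scipy.spatial.transform import Rotation as R
def ray(c,u,v):
    K=c['mtx'];d=np.array([(u-K[0,2])/K[0,0],(v-K[1,2])/K[1,1],1.])
    return np.array(c['position']),R.from_rotvec(c['attitude']).as_matrix()@d
def onz(c,u,v,z):
    p,d=ray(c,u,v);return p+d*(z-p[2])/d[2]
def proj(c,P):
    q=R.from_rotvec(c['attitude']).as_matrix().T@(np.asarray(P)-c['position']);K=c['mtx']
    return K[:2,:2].diagonal()*q[:2]/q[2]+K[:2,2]
def blobs(im,f,amin=15):
    hsv=cv2.cvtColor(im,cv2.COLOR_RGB2HSV).astype(int);m=f(hsv[...,0],hsv[...,1],hsv[...,2]).astype(np.uint8)
    n,l,s,c=cv2.connectedComponentsWithStats(m)
    return [(c[i],s[i],l==i) for i in range(1,n) if s[i,4]>=amin]
def rectof(mask):
    ys,xs=np.nonzero(mask);return cv2.minAreaRect(np.c_[xs,ys].astype(np.float32))
E
python3 - <<'E'
from h import *
import pickle
d=pickle.load(open('s0.pkl','rb'))
for n in d:
    c=d[n];im=c['image']
    for nm,f in(('red',lambda h,s,v:((h<6)|(h>174))&(s>150)&(v>90)),('blue',lambda h,s,v:(h>105)&(h<125)&(s>150)&(v>70))):
        for b in blobs(im,f):
            r=rectof(b[2]);print(n,nm,b[0].round(1),b[1][4],[np.round(x,1) for x in r], 'z30',onz(c,*b[0],.03).round(3),'z90',onz(c,*b[0],.09).round(3))
t=d['top']['image'];s=d['scene']['image']
A=cv2.resize(t[115:240,165:405],(800,417),interpolation=cv2.INTER_CUBIC)
cv2.imwrite('pics/ct.png',A[:,:,::-1])
B=cv2.resize(s[150:350,230:450],(660,600),interpolation=cv2.INTER_CUBIC)
cv2.imwrite('pics/cs.png',B[:,:,::-1])
E
```

```text
scene red [341.5  13.2] 807 [array([340.5,  18.5]), array([37., 35.]), np.float64(90.0)] z30 [-0.22  -0.932  0.03 ] z90 [-0.165 -0.864  0.09 ]
scene red [246.3 108.2] 53 [array([246.1, 108.4]), array([ 3.6, 18.9]), np.float64(76.0)] z30 [ 0.445 -0.671  0.03 ] z90 [ 0.471 -0.615  0.09 ]
scene red [321.6 135.5] 64 [array([321.4, 135.4]), array([ 4. , 18.4]), np.float64(47.7)] z30 [ 0.293 -0.385  0.03 ] z90 [ 0.326 -0.342  0.09 ]
scene red [273.4 180.9] 70 [array([273.6, 181.3]), array([21.3,  3.9]), np.float64(31.0)] z30 [ 0.552 -0.315  0.03 ] z90 [ 0.573 -0.275  0.09 ]
scene red [251.5 226.3] 476 [array([251.8, 226.5]), array([29.7, 18.2]), np.float64(77.0)] z30 [ 0.711 -0.203  0.03 ] z90 [ 0.725 -0.167  0.09 ]
scene blue [183.1  48. ] 11101 [array([187.5,  39.4]), array([126. , 118.2]), np.float64(69.8)] z30 [ 0.476 -1.14   0.03 ] z90 [ 0.501 -1.064  0.09 ]
scene blue [416.3   6.1] 152 [array([418.6,   6.2]), array([24.5, 10.6]), np.float64(34.7)] z30 [-0.529 -0.769  0.03 ] z90 [-0.461 -0.709  0.09 ]
scene blue [480.9   6.1] 454 [array([483.,   9.]), array([40., 18.]), np.float64(-0.
[... 1919 characters left out ...]
87.8 253.9] 19 [array([587.8, 253.2]), array([6.5, 5.3]), np.float64(76.0)] z30 [ 0.363 -1.161  0.03 ] z90 [ 0.36  -1.122  0.09 ]
top blue [100.9 364.1] 178 [array([100.1, 364.1]), array([38., 10.]), np.float64(33.7)] z30 [-0.047  0.629  0.03 ] z90 [-0.035  0.6    0.09 ]
top blue [ 82.  369.2] 31 [array([ 82.7, 369.4]), array([18.4,  3. ]), np.float64(36.9)] z30 [-0.065  0.694  0.03 ] z90 [-0.052  0.662  0.09 ]
top blue [ 95.6 389.8] 33 [array([ 95. , 390.4]), array([ 3.5, 22. ]), np.float64(30.1)] z30 [-0.134  0.639  0.03 ] z90 [-0.118  0.61   0.09 ]
top blue [ 56.4 394.9] 18 [array([ 57. , 394.3]), array([12. ,  3.3]), np.float64(38.7)] z30 [-0.151  0.774  0.03 ] z90 [-0.135  0.74   0.09 ]
```

View pics/ct.png

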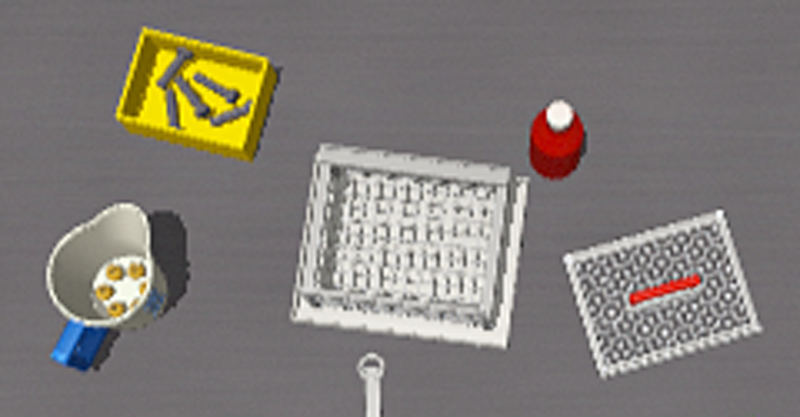

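View pics/cs.png

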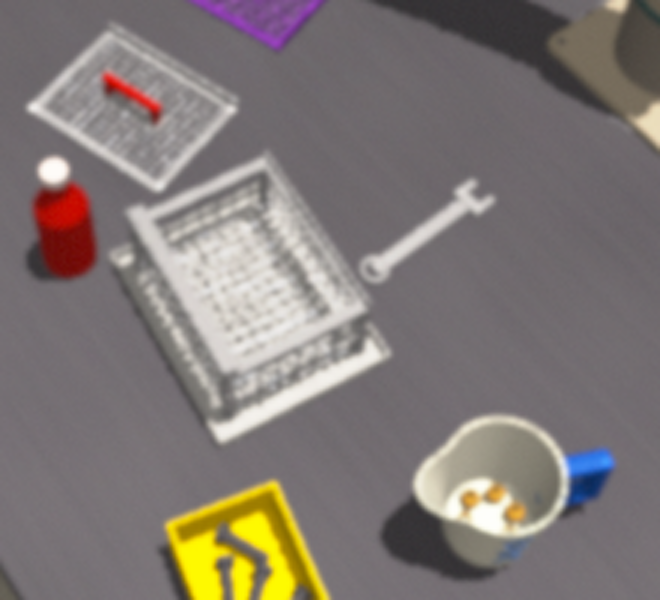

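The crops confirm the silver lid with its red handle (ct (665,290)). They also show the jug with its spout at ct (130,205) / cs (415,485), its handle at ct (75,345), and the basket lip on the far side at ct (322,145)-(512,168). Next I turn these into positions.

```bash
python3 - <<'E'
from h import *
import pickle
d=pickle.load(open('s0.pkl','rb'));T,S=d['top'],d['scene']
t=lambda u,v:(165+u*.3,115+v*.29976);s=lambda u,v:(230+u/3,150+v/3)
def tri(a,b):
    p,e=ray(T,*t(*a));q,f=ray(S,*s(*b));k=np.linalg.lstsq(np.c_[e,-f],q-p,rcond=None)[0]
    A,B=p+e*k[0],q+f*k[1];return (A+B)/2,np.linalg.norm(A-B)
for n,a,b in(('spout',(130,205),(415,485)),('lipL',(322,146),(234,368)),('lipR',(512,168),(128,210)),('frontL',(300,297),(372,300)),('frontR',(492,327),(268,157)),('rimnear jug',(75,318),(570,490))):
    x,e=tri(a,b);print(n,x.round(3),e.round(4))
print('top z116 lipL/R',onz(T,*t(322,146),.116),onz(T,*t(512,168),.116))
print('scene z116',onz(S,*s(234,368),.116),onz(S,*s(128,210),.116))
print('spout z120',onz(T,*t(130,205),.12),onz(S,*s(415,485),.12))
# tray corners z16
for n,u,v in(('trayFL',290,320),('trayFR',507,347),('trayBR',527,178)):print(n,onz(T,*t(u,v),.016))
print('trayscene',[onz(S,*s(*p),.016).round(3) for p in((222,442),(390,352))])
print('lid top', [onz(T,*t(*p),.005).round(3) for p in((567,258),(720,213),(760,328),(603,375))])
print('lid scene', [onz(S,*s(*p),.005).round(3) for p in((30,107),(160,188))])
print('lid handle ends',[onz(T,*t(*p),.037).round(3) for p in((630,300),(701,280))])
print('jug handle top z112 corners',[onz(T,*t(*p),.112).round(3) for p in((53,356),(80,370))],[onz(S,*s(*p),.112).round(3) for p in((606,450),(612,468))])
# jug rim ellipse by grey/white? knobs
b=[x for x in blobs(T['image'],lambda h,s,v:(h>105)&(h<125)&(s>150)&(v>70)) if abs(x[0][0]-189)<5][0][2]
ys,xs=np.nonzero(b);P=np.array([onz(T,u,v,.112) for u,v in zip(xs,ys)]);print('blue',P.mean(0))
E
```

```text
spout [0.62  0.272 0.132] 0.0032
lipL [0.687 0.074 0.123] 0.0107
lipR [ 0.668 -0.136  0.116] 0.0066
frontL [0.526 0.091 0.106] 0.0002
frontR [ 0.499 -0.119  0.085] 0.0009
rimnear jug [0.499 0.342 0.088] 0.0114
top z116 lipL/R [0.69261035 0.07107714 0.116     ] [ 0.67072538 -0.13814619  0.116     ]
scene z116 [0.68147238 0.07519759 0.116     ] [ 0.6660959  -0.13329566  0.116     ]
spout z120 [0.62230592 0.27641414 0.12      ] [0.61757106 0.26748494 0.12      ]
trayFL [0.51394457 0.11460897 0.016     ]
trayFR [ 0.48571663 -0.13511794  0.016     ]
trayBR [ 0.68556217 -0.1560796   0.016     ]
trayscene [array([0.711, 0.093, 0.016]), array([0.513, 0.114, 0.016])]
lid top [array([ 0.593, -0.204,  0.005]), array([ 0.649, -0.384,  0.005]), array([ 0.513, -0.429,  0.005]), array([ 0.456, -0.246,  0.005])]
lid scene [array([ 0.649, -0.383,  0.005]), array([ 0.589, -0.2  ,  0.005])]
lid handle ends [array([ 0.539, -0.275,  0.037]), array([ 0.563, -0.356,  0.037])]
jug handle top z112 corners [array([0.457, 0.352, 0.112]), array([0.442, 0.322, 0.112])] [array([0.451, 0.342, 0.112]), array([0.459, 0.358, 0.112])]
blue [0.47095887 0.32404444 0.112     ]
```

Measured: basket at (0.599,-0.021) with yaw -0.108, lid at (0.553,-0.315) with yaw 0.298, jug axis near (0.546,0.302) with yaw -0.38. I move towards the jug.

```bash
cat >> h.py <<'E'
def log():
    from plant import bot; import json
    s=bot.get_state();open('log.txt','a').write(json.dumps([list(s['joints']),list(s['eef_pos']),list(s['ee_rot'])])+'\n');return s
E
L="from h import log;s=log();print(s['joints'].round(3))"
python3 -c "$L"
python3 -m handwheel '[[[0.09,0.044,-0.025,-0.01,0,0,0],[0.09,0.044,-0.025,-0.01,0,0,0],[0.09,0.044,-0.025,-0.01,0,0,0],[0.09,0.044,-0.025,-0.01,0,0,0],[0.09,0.044,-0.025,-0.01,0,0,0],[0.09,0.044,-0.025,-0.01,0,0,0],[0.09,0.044,-0.025,-0.01,0,0,0],[0.09,0.044,-0.025,-0.01,0,0,0]]]'; python3 -c "$L"
python3 -m handwheel '[[[0.09,0.017,-0.04,0,0,0,0],[0.09,0.017,-0.04,0,0,0,0],[0.09,0.017,-0.04,0,0,0,0],[0.09,0.017,-0.04,0,0,0,0],[0.09,0.017,-0.04,0,0,0,0],[0.09,0.017,-0.04,0,0,0,0],[0.09,0.017,-0.04,0,0,0,0],[0.09,0.017,-0.04,0,0,0,0]]]'; python3 -c "$L"
python3 -m handwheel '[[[0.09,0,-0.04,0,0,0,0.1],[0.09,0,-0.04,0,0,0,0.1],[0.09,0,-0.04,0,0,0,0.1],[0.09,0,-0.04,0,0,0,0.1],[0.09,0,-0.04,0,0,0,0.1],[0.09,0,-0.04,0,0,0,0.1]]]'; python3 -c "$L"
```

```text
[ 1.247  0.629  0.038  1.518 -0.027  0.996 -0.02 ]
time_s: 1.1
eef_pos: [0.4559, -0.344, 0.3025]
ee_rot: [-3.115, -0.404, 0.001]
contact_force: [0.9, -1.2, 0.0]
grip_width: 0.0897
finger_force: 0.0
[ 0.593  0.433  0.007  1.635 -0.003  1.074 -0.713]
time_s: 2.1
eef_pos: [0.5048, 0.0, 0.3022]
ee_rot: [3.115, 0.404, -0.001]
contact_force: [0.2, -0.4, -0.3]
grip_width: 0.0901
finger_force: 0.0
[ 0.017  0.331 -0.098  1.802  0.038  1.01  -1.409]
time_s: 2.85
eef_pos: [0.5029, 0.2364, 0.3022]
ee_rot: [3.094, -0.539, -0.001]
contact_force: [0.8, 0.4, -0.4]
grip_width: 0.0901
finger_force: 0.0
[-0.465  0.41  -0.037  1.675  0.017  1.058 -2.423]
```

```bash

L="from h import log;s=log();print(s['joints'].round(3))"
python3 -m handwheel '[[[0.09,0,0,0,0,0,-0.183],[0.09,0,0,0,0,0,-0.183],[0.09,0,0,0,0,0,-0.183],[0.09,0,0,0,0,0,-0.183],[0.09,0,0,0,0,0,-0.183],[0.09,0,0,0,0,0,-0.183],[0.09,0,0,0,0,0,-0.183],[0.09,0,0,0,0,0,-0.183],[0.09,0,0,0,0,0,-0.183],[0.09,0,0,0,0,0,-0.183],[0.09,0,0,0,0,0,-0.183],[0.09,0,0,0,0,0,-0.183]]]'; python3 -c "$L"
python3 -m handwheel '[[[0.09,0,0,0,0,0,-0.183],[0.09,0,0,0,0,0,-0.183],[0.09,0,0,0,0,0,-0.183],[0.09,0,0,0,0,0,-0.183],[0.09,0,0,0,0,0,-0.183]]]'; python3 -c "$L"
python3 -m handwheel '[[[0.09,0.03,0.015,0,0,-0.15,0],[0.09,0.03,0.015,0,0,-0.15,0],[0.09,0.03,0.015,0,0,-0.15,0]]]'; python3 -c "$L"
python3 - <<'E'
from h import *
import json
from scipy.optimize import least_squares
D=[json.loads(l) for l in open('log.txt')]
def fk(p,q,s):
    r=R.from_euler('z',-q[0]+p[0]); x=np.array([0,0,p[1]])
    r=r*R.from_euler('y',q[1]);r=r*R.from_euler('z',s[0]*q[2]);x=x+r.apply([p[5],0,p[2]])
    r=r*R.from_euler('y',q[3]);x=x+r.apply([p[6],0,0]);r=r*R.from_euler('z',s[1]*q[4]);x=x+r.apply([0,0,p[3]])
    r=r*R.from_euler('y',q[5]);r=r*R.from_euler('z',s[2]*q[6]+p[7]);x=x+r.apply([0,0,p[4]])+0*x
    return x,r
def res(p,s):
    o=[]
    for q,x,w in D:
        a,r=fk(p,q,s);o+=list(a-x)+list(.3*(r.inv()*R.from_rotvec(w)).as_rotvec())
    return o
import itertools
for s in itertools.product((-1,1),repeat=3):
  f=min((least_squares(lambda p:np.r_[res(p,s),1e-3*p[5:7]],[0,.35,.4,.4,.2,0,0,o]) for o in(0,1.57,3.1,-1.57)),key=lambda f:f.cost);print(s,f.cost**.5,f.x.round(4))
E
```

```text
time_s: 4.35
eef_pos: [0.503, 0.2349, 0.3021]
ee_rot: [-1.878, -2.518, 0.001]
contact_force: [0.5, 0.3, -0.0]
grip_width: 0.0899
finger_force: 0.0
[-0.103  0.457 -0.577  1.666  0.273  1.101 -0.469]
time_s: 4.97
eef_pos: [0.503, 0.2349, 0.3021]
ee_rot: [-0.573, -3.088, 0.001]
contact_force: [-0.7, 0.6, 0.7]
grip_width: 0.0899
finger_force: 0.0
[ 0.038  0.509 -0.815  1.663  0.4    1.146  0.322]
time_s: 5.35
eef_pos: [0.4378, 0.3089, 0.29]
ee_rot: [0.502, 2.651, -0.112]
contact_force: [0.7, -0.4, -0.3]
grip_width: 0.0899
finger_force: 0.0
[-0.474  0.385 -0.654  1.952  0.833  1.008 -0.399]
(-1, -1, -1) 0.007517354965419967 [-0.047   0.3381  0.5487  0.3824  0.365  -0.0025 -0.0129  1.5244]
(-1, -1, 1) 0.7275975888708858 [-4.5600e-02  3.3610e-01  5.5010e-01  3.8190e-01  3.6530e-01 -3.1000e-03
 -1.3500e-02 -4.1946e+00]
(-1, 1, -1) 0.39804640339935304 [-0.0377  0.0251  0.5324  0.2268 -0.172   0.2606  0.1795  1.3116]
(-1, 1, 1) 0.828431067575927 [-0.0411  0.0293  0.5296  0.2281 -0.1707  0.2607  0.1792  1.8722]
(1, -1, -1) 0.46041577643388637 [ 0.0873 -1.1518  0.9304 -0.1573  0.0256 -0.0842 -0.6156  1.1335]
(1, -1, 1) 0.9004927885354149 [ 0.0888 -1.1501  0.9289 -0.1571  0.0257 -0.0836 -0.6158  1.7046]
(1, 1, -1) 0.5726951596109398 [ 0.0605 -1.132   0.9404 -0.1473  0.0165 -0.0824 -0.5804  0.8262]
(1, 1, 1) 0.9206592323749303 [ 0.0573 -1.1342  0.9436 -0.1473  0.0176 -0.0841 -0.5802  0.4811]
```

```bash
cat >> h.py <<'E'
PK=[-0.047,0.3381,0.5487,0.3824,0.365,-0.0025,-0.0129,1.5244]
LO=np.array([-3.06,-.37,-1.25,.18,-1.1,.23,-2.94]);HI=np.array([3.06,2.12,1.32,2.47,4.24,1.98,2.94])
def fk(q,p=PK):
    r=R.from_euler('z',-q[0]+p[0])*R.from_euler('y',q[1])*R.from_euler('z',-q[2]);x=np.array([0,0,p[1]])+r.apply([p[5],0,p[2]])
    r=r*R.from_euler('y',q[3]);x=x+r.apply([p[6],0,0]);r=r*R.from_euler('z',-q[4]);x=x+r.apply([0,0,p[3]])
    r=r*R.from_euler('y',q[5])*R.from_euler('z',-q[6]+p[7]);return x+r.apply([0,0,p[4]]),r
def ik(x,r,q0):
    from scipy.optimize import least_squares
    f=least_squares(lambda q:np.r_[(np.array(fk(q)[0])-x)*5,(fk(q)[1].inv()*r).as_rotvec(),.003*(q-q0)],np.clip(q0,LO+.03,HI-.03),bounds=(LO+.02,HI-.02),max_nfev=60)
    return f.x,np.linalg.norm(f.fun[:6])
# jug pose (axis foot point, yaw, tip) -> tool pose, gripped at handle with tool pitch al
G=np.array([-.093,0,.100])
def tool(J,yaw,tip,al):
    rj=R.from_euler('z',yaw)*R.from_euler('y',tip)
    rt=rj*R.from_matrix(np.array([[-np.cos(al),0,np.sin(al)],[0,1,0],[-np.sin(al),0,-np.cos(al)]]))
    return J+rj.apply(G),rt
E
cat > feas.py <<'E'
from h import *
B=np.array([.599,-.021]);yb=-.108
from plant import bot
q0=bot.get_state()['joints']
SP=np.array([.08,0,.12])
for al in(.3,.6,.9):
  for hd in(-1.0,-1.3,-1.68,-1.9):
    q=q0;e=[]
    h=np.array([np.cos(hd),np.sin(hd)])
    J=np.array([.5457,.3017,0]);q,er=ik(*tool(J,-.38,0,al),q);e.append(er)
    sp=np.r_[B-h*.045,.155]
    for k,t in enumerate(np.radians([0,0,0,10,20,30,40,50,60,70,80,90,100,108])):
        up=max(0,.10*(1-t/1.2)); s=sp+[0,0,up]
        if k<2: s=s-np.r_[h*(.15-.07*k),0]
        yaw=hd if k else (hd-.38)/2
        rj=R.from_euler('z',yaw)*R.from_euler('y',t);q,er=ik(*tool(s-rj.apply(SP),yaw,t,al),q);e.append(er)
    print(al,hd,np.round(e,2),q.round(2))
E
timeout 500 python3 feas.py
```

```text
0.3 -1.0 [0.   0.   0.   0.   0.   0.   0.   0.   0.   0.   0.   0.   0.   0.
 0.03] [ 0.68  1.47 -1.23  0.92 -0.22  1.96  0.17]
0.3 -1.3 [0. 0. 0. 0. 0. 0. 0. 0. 0. 0. 0. 0. 0. 0. 0.] [ 0.84  1.37 -1.09  1.19 -0.37  1.65  0.31]
0.3 -1.68 [0. 0. 0. 0. 0. 0. 0. 0. 0. 0. 0. 0. 0. 0. 0.] [ 1.1   1.38 -1.23  1.59 -0.38  1.13  0.34]
0.3 -1.9 [0. 0. 0. 0. 0. 0. 0. 0. 0. 0. 0. 0. 0. 0. 0.] [ 1.21  1.35 -1.23  1.81 -0.53  0.84  0.49]
0.6 -1.0 [0. 0. 0. 0. 0. 0. 0. 0. 0. 0. 0. 0. 0. 0. 0.] [ 0.62  1.26 -1.    0.91 -0.19  1.96  0.33]
0.6 -1.3 [0. 0. 0. 0. 0. 0. 0. 0. 0. 0. 0. 0. 0. 0. 0.] [ 0.85  1.24 -1.15  1.21 -0.18  1.58  0.22]
0.6 -1.68 [0. 0. 0. 0. 0. 0. 0. 0. 0. 0. 0. 0. 0. 0. 0.] [ 1.09  1.19 -1.23  1.59 -0.24  1.08  0.17]
0.6 -1.9 [0. 0. 0. 0. 0. 0. 0. 0. 0. 0. 0. 0. 0. 0. 0.] [ 1.14  1.02 -1.06  1.8  -0.59  0.88  0.44]
0.9 -1.0 [0. 0. 0. 0. 0. 0. 0. 0. 0. 0. 0. 0. 0. 0. 0.] [ 0.62  1.1  -0.97  1.01 -0.05  1.83  0.37]
0.9 -1.3 [0. 0. 0. 0. 0. 0. 0. 0. 0. 0. 0. 0. 0. 0. 0.] [ 0.83  1.07 -1.13  1.26 -0.03  1.51  0.17]
0.9 -1.68 [0. 0. 0. 0. 0. 0. 0. 0. 0. 0. 0. 0. 0. 0. 0.] [ 0.93  0.85 -0.89  1.58 -0.39  1.13  0.29]
0.9 -1.9 [0.   0.   0.14 0.   0.   0.   0.   0.   0.   0.   0.   0.   0.   0.
 0.  ] [ 0.36  0.61  0.2   1.76 -1.08  1.39  0.79]
```

```bash
cat >> h.py <<'E'
def wray(c,u,v):
    K=c['mtx'];a=np.array([u-K[0,2],v-K[1,2]]);r=np.hypot(*a)
    th=r/K[0,0];d=np.r_[np.sin(th)*a/max(r,1e-9),np.cos(th)];return np.array(c['position']),R.from_rotvec(c['attitude']).apply(d)
def wonz(c,u,v,z):
    p,d=wray(c,u,v);return p+d*(z-p[2])/d[2]
def wproj(c,P):
    q=R.from_rotvec(c['attitude']).inv().apply(np.asarray(P)-c['position']);th=np.arctan2(np.hypot(*q[:2]),q[2])
    return q[:2]/np.hypot(*q[:2])*th*c['mtx'][0,0]+c['mtx'][:2,2]
def rows(x,r,n):
    """n equal rows (shift per row in first frame of each, constant-twist) from the measured pose"""
    from plant import bot
    s=bot.get_state();r0=R.from_rotvec(s['ee_rot']);w=(r0.inv()*r).as_rotvec()
    tot=r0.inv().apply(x-s['eef_pos']);
    # same row each time: sum_k Rk dp = tot
    A=sum(R.from_rotvec(w*k/n).as_matrix() for k in range(n));dp=np.linalg.solve(A,tot)
    print(n,'x',np.r_[dp,w/n].round(4).tolist(),'norm',np.linalg.norm(dp).round(3))
E
python3 - <<'E'
from h import *
al=.75
x,r=tool(np.array([.5457,.3017,0]),-.38,0,al)
rows(x-r.apply([0,0,.09]),r,3)
E
```

```text
3 x [0.0363, 0.0112, 0.0265, 0.0017, -0.1003, 0.0013] norm 0.046
```

```bash

python3 -m handwheel '[[[0.09,0.036,0.011,0.0265,0,-0.1,0],[0.09,0.036,0.011,0.0265,0,-0.1,0],[0.09,0.036,0.011,0.0265,0,-0.1,0],[0.09,0,0,0,0,0,0]]]'
python3 - <<'E'
from h import *
from plant import bot
import pickle
log();c=bot.snapshot('wrist');pickle.dump(c,open('w1.pkl','wb'))
print(c['mtx'].round(1).tolist(),c['position'])
im=c['image'].copy()
rj=R.from_euler('z',-.38);J=np.array([.5457,.3017,0])
for P in([.08,0,.12],[-.104,.01,.112],[-.104,-.01,.112],[0,.056,.12],[0,-.056,.12],[-.056,0,.12]):
    u=wproj(c,J+rj.apply(P));print(P,u.round(1));cv2.circle(im,tuple(int(a) for a in u),2,(255,0,255),-1)
cv2.imwrite('pics/w1.png',im[:,:,::-1])
E
```

```text
time_s: 5.85
eef_pos: [0.3985, 0.358, 0.1601]
ee_rot: [0.432, 2.373, -0.185]
contact_force: [0.9, -0.8, 0.5]
grip_width: 0.09
finger_force: 0.0
[[309.7, 0.0, 317.6], [0.0, 309.7, 202.0], [0.0, 0.0, 1.0]] [0.24504831 0.41776804 0.22804823]
[0.08, 0, 0.12] [316.9 297. ]
[-0.104, 0.01, 0.112] [332.5 227.2]
[-0.104, -0.01, 0.112] [307.5 226.7]
[0, 0.056, 0.12] [368.8 278.2]
[0, -0.056, 0.12] [266.7 276.5]
[-0.056, 0, 0.12] [318.8 258.9]
```

View pics/w1.png

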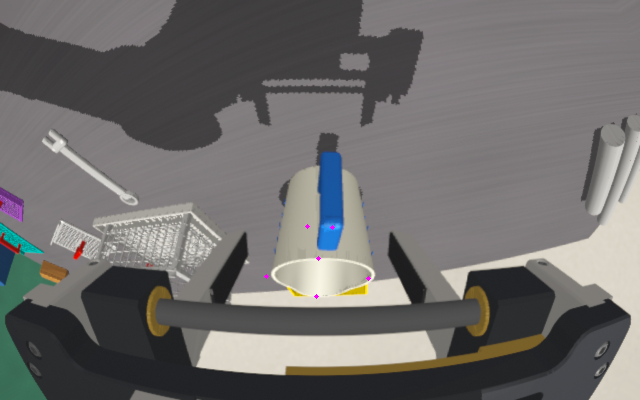

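The wrist view shows the jug ahead: rim extremes at (271,272) and (375,272), and the upper outer edge of the handle at v≈222, u 320-342. That is a few mm to the left of my estimate.

```bash
python3 - <<'E'
from h import *
import pickle
c=pickle.load(open('w1.pkl','rb'))
hsv=cv2.cvtColor(c['image'],cv2.COLOR_RGB2HSV).astype(int)
m=(hsv[...,0]>100)&(hsv[...,0]<125)&(hsv[...,1]>140)&(np.arange(640)[None]>300)&(np.arange(640)[None]<360)
for v in(160,180,200,215,220,225,230,240,246):
    u=np.nonzero(m[v])[0];print(v,u.min() if len(u) else 0,u.max() if len(u) else 0,c['image'][v,331])
a,b=wonz(c,271,272,.12),wonz(c,375,272,.12);print('rim',a,b,(a+b)/2,np.linalg.norm(a-b))
h=(wonz(c,320,222,.112)+wonz(c,342,222,.112))/2;print('hand',h)
J=(a+b)/2;d=J-h;print(np.arctan2(d[1],d[0]),np.hypot(*d[:2]))
E
```

```text
160 320 340 [ 26  85 158]
180 319 341 [ 26  86 161]
200 321 341 [ 25  87 162]
215 321 342 [ 24  84 156]
220 320 342 [ 26 101 185]
225 320 342 [ 71 152 234]
230 319 341 [ 32 142 238]
240 318 338 [ 30 127 219]
246 318 336 [ 31 127 219]
rim [0.51287368 0.26174803 0.12      ] [0.54873128 0.3641917  0.12      ] [0.53080248 0.31296986 0.12      ] 0.10853789063278041
hand [0.44435129 0.35115568 0.112     ]
-0.4159334413298623 0.09450907317072998
```

```bash
sed -i 's/^G=.*/G=np.array([-.092,0,.099])/' h.py; python3 - <<'E'
from h import *
x,r=tool(np.array([.542,.307,0]),-.42,0,.75)
rows(x-r.apply([0,0,.04]),r,3)
rows(x,r,4)
E
```

```text
3 x [0.0006, 0.0036, 0.0155, 0.0093, -0.003, 0.0141] norm 0.016
4 x [0.0004, 0.0026, 0.0216, 0.007, -0.0022, 0.0106] norm 0.022
```

```bash

python3 -m handwheel '[[[0.09,0.0005,0.0036,0.015,0.009,-0.003,0.014],[0.09,0.0005,0.0036,0.015,0.009,-0.003,0.014],[0.09,0.0005,0.0036,0.015,0.009,-0.003,0.014],[0.09,0,0,0.013,0,0,0],[0.09,0,0,0.013,0,0,0],[0.09,0,0,0.013,0,0,0],[0.09,0,0,0,0,0,0]]]'
python3 -m handwheel '[[[0,0,0,0,0,0,0],[0,0,0,0,0,0,0],[0,0,0,0,0,0,0],[0,0,0,0,0,0,0],[0,0,0,0,0,0,0],[0,0,0,0,0,0,0]]]' 8
python3 -m handwheel '[[[0,0,0,0,0,0,0],[0,0,0,0,0,0,0],[0,0,0,0,0,0,0]]]' 58
python3 - <<'E'
from h import *
log()
from plant import bot
c=bot.snapshot('wrist');s=bot.snapshot('scene')
cv2.imwrite('pics/g.png',np.hstack([c['image'][:,120:520],cv2.resize(s['image'][240:380,340:480],(400,400))])[:,:,::-1])
print(fk(bot.get_state()['joints'])[0])
E
```

```text
time_s: 6.78
eef_pos: [0.4588, 0.344, 0.103]
ee_rot: [0.507, 2.344, -0.193]
contact_force: [0.0, -0.7, 0.5]
grip_width: 0.09
finger_force: 0.0
time_s: 7.52
eef_pos: [0.4584, 0.3452, 0.1038]
ee_rot: [0.507, 2.345, -0.19]
contact_force: [-0.5, 0.4, -0.0]
grip_width: 0.0336
finger_force: 0.0
time_s: 7.9
eef_pos: [0.4584, 0.3453, 0.1038]
ee_rot: [0.506, 2.345, -0.19]
contact_force: [0.9, -0.1, 0.2]
grip_width: 0.0194
finger_force: 58.0
[0.45637095 0.33917924 0.10371348]
```

View pics/g.png

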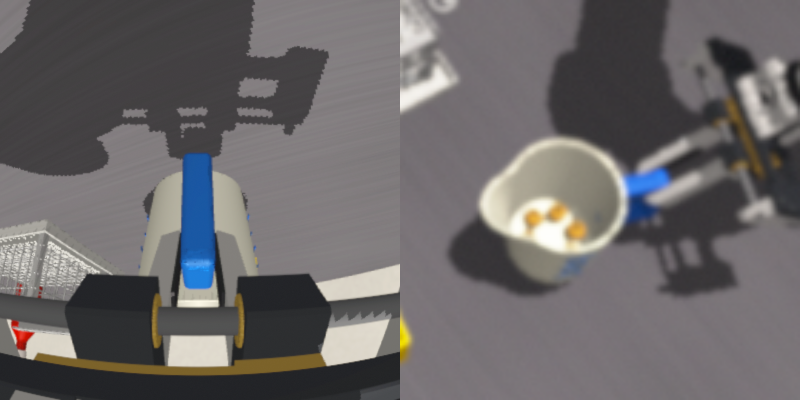

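The handle is pinched squarely between the fingers: blue bar centred at (198,220) in the left crop, opening 19.4 mm. I plan the lift, turn and pour.

```bash
cat >> h.py <<'E'
def rows2(A,Bp,n,lab=''):
    w=(A[1].inv()*Bp[1]).as_rotvec();tot=A[1].inv().apply(Bp[0]-A[0])
    M=sum(R.from_rotvec(w*k/n).as_matrix() for k in range(n));dp=np.linalg.solve(M,tot)
    print(lab,n,'x',np.r_[dp,w/n].round(4).tolist(),'norm',np.linalg.norm(dp).round(3))
E
cat > pour.py <<'E'
from h import *
from plant import bot
import pickle
s=bot.get_state();x0=s['eef_pos'];r0=R.from_rotvec(s['ee_rot'])
tx=-r0.apply([1,0,0]);yaw=np.arctan2(tx[1],tx[0]);print('yaw',yaw,'tool y z',r0.apply([0,1,0])[2])
J=np.r_[x0[:2]+.092*np.array([np.cos(yaw),np.sin(yaw)]),0]
rj0=R.from_euler('z',yaw);rel=(rj0.inv().apply(x0-J),rj0.inv()*r0)
pickle.dump((rel[0],rel[1].as_rotvec(),J,yaw),open('rel.pkl','wb'))
B=np.array([.599,-.021]);hd=-1.5;h=np.array([np.cos(hd),np.sin(hd)]);SP=np.array([.08,0,.12])
def jt(sp,yaw,tip):
    rj=R.from_euler('z',yaw)*R.from_euler('y',tip);o=sp-rj.apply(SP);return o+rj.apply(rel[0]),rj*rel[1]
sp0=J+rj0.apply(SP)
f=np.r_[B-h*.045,0]
W=[('now',0,jt(sp0,yaw,0)),('lift',4,jt(sp0+[0,0,.135],yaw,0)),('turn',10,jt(f+[0,0,.255]-np.r_[h*.09,0],hd,0)),('over',3,jt(f+[0,0,.255],hd,0)),('tip1',10,jt(f+[0,0,.155],hd,1.15)),('tip2',7,jt(f+[0,0,.155],hd,1.83))]
q=s['joints']
for a,b in zip(W,W[1:]):
    rows2(a[2],b[2],b[1],b[0]);q,e=ik(*b[2],q);print('   ',e.round(3),q.round(2),b[2][0].round(3))
E
python3 pour.py
```

```text
yaw -0.4293977500149577 tool y z 0.00732222806076005
lift 4 x [-0.023, 0.0002, -0.0247, 0.0, 0.0, 0.0] norm 0.034
    0.0 [-0.8   0.57 -0.5   2.01  1.21  1.13 -0.95] [0.458 0.345 0.239]
turn 10 x [-0.0092, 0.0059, 0.0087, 0.0731, -0.0008, 0.0782] norm 0.014
    0.0 [-0.65  0.93 -0.37  1.17  0.78  1.72 -1.04] [0.577 0.285 0.239]
over 3 x [-0.0219, -0.0002, 0.0205, 0.0, 0.0, 0.0] norm 0.03
    0.0 [-0.53  0.84 -0.37  1.37  0.8   1.59 -1.03] [0.584 0.195 0.239]
tip1 10 x [-0.0106, 0.0, -0.0047, 0.0, 0.115, 0.0012] norm 0.012
    0.0 [ 0.52  0.63 -0.87  1.6   0.08  1.05 -0.2 ] [0.59  0.109 0.305]
tip2 7 x [-0.0109, 0.0001, -0.0128, -0.0, 0.0971, 0.001] norm 0.017
    0.0 [ 0.94  1.04 -1.09  1.45 -0.19  1.28  0.19] [ 0.598 -0.004  0.325]
```

```bash

python3 -m handwheel '[[[0,-0.023,0,-0.0247,0,0,0],[0,-0.023,0,-0.0247,0,0,0],[0,-0.023,0,-0.0247,0,0,0],[0,-0.023,0,-0.0247,0,0,0]]]'
python3 -m handwheel '[[[0,-0.0092,0.0059,0.0087,0.073,-0.0008,0.078],[0,-0.0092,0.0059,0.0087,0.073,-0.0008,0.078],[0,-0.0092,0.0059,0.0087,0.073,-0.0008,0.078],[0,-0.0092,0.0059,0.0087,0.073,-0.0008,0.078],[0,-0.0092,0.0059,0.0087,0.073,-0.0008,0.078],[0,-0.0092,0.0059,0.0087,0.073,-0.0008,0.078],[0,-0.0092,0.0059,0.0087,0.073,-0.0008,0.078],[0,-0.0092,0.0059,0.0087,0.073,-0.0008,0.078],[0,-0.0092,0.0059,0.0087,0.073,-0.0008,0.078],[0,-0.0092,0.0059,0.0087,0.073,-0.0008,0.078],[0,0,0,0,0,0,0]]]'
python3 - <<'E'
from h import *
from plant import bot
import pickle
log();s=bot.get_state();a=pickle.load(open('rel.pkl','rb'));rj=R.from_rotvec(s['ee_rot'])*R.from_rotvec(a[1]).inv();o=s['eef_pos']-rj.apply(a[0])
print('jug',o,rj.as_euler('ZYX'),'spout',o+rj.apply([.08,0,.12]),'mouth in jug',rj.inv().apply(np.array([.599,-.021,.1])-o))
c=bot.snapshot('scene');im=c['image'].copy()
u=proj(c,o+rj.apply([.08,0,.12]));print(u)
cv2.circle(im,tuple(int(v) for v in u),1,(255,0,255),-1)
cv2.imwrite('pics/t.png',cv2.resize(im[120:360,230:500],(675,600))[:,:,::-1])
E
```

```text
time_s: 8.5
eef_pos: [0.4568, 0.3442, 0.2387]
ee_rot: [0.507, 2.347, -0.191]
contact_force: [0.3, -0.7, -4.0]
grip_width: 0.0192
finger_force: 58.0
time_s: 9.88
eef_pos: [0.5779, 0.2827, 0.237]
ee_rot: [1.704, 1.835, -0.667]
contact_force: [0.1, 0.3, -3.0]
grip_width: 0.0193
finger_force: 58.0
jug [0.58424485 0.19079899 0.13326372] [-1.50095832e+00 -1.24985571e-03 -1.10814664e-03] spout [0.58994953 0.11115297 0.25336354] mouth in jug [ 2.12270586e-01 -2.32558444e-05 -3.35291037e-02]
[343.23958297 241.20296415]
```

View pics/t.png

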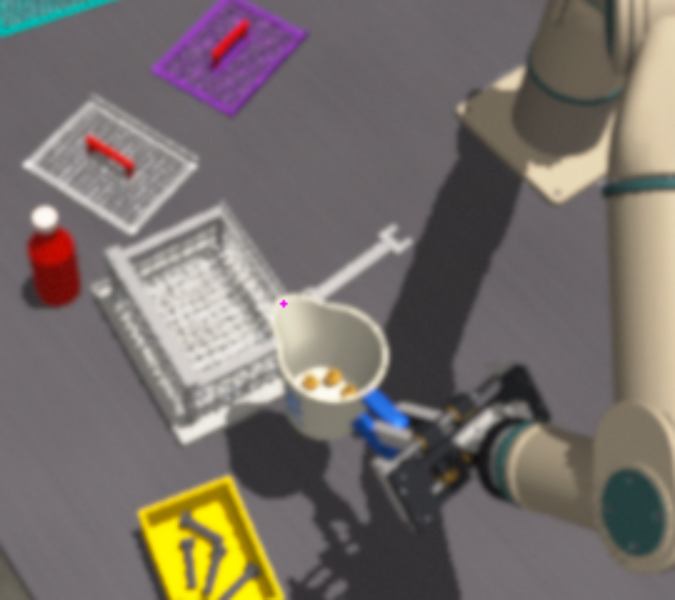

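The jug is held upright and its spout tip (crop (278,300)) matches the prediction (283,303). I move over the basket and tip.

```bash

python3 -m handwheel '[[[0,-0.0219,0,0.0205,0,0,0],[0,-0.0219,0,0.0205,0,0,0],[0,-0.0219,0,0.0205,0,0,0]]]'
python3 -m handwheel '[[[0,-0.0106,0,-0.0047,0,0.115,0.001],[0,-0.0106,0,-0.0047,0,0.115,0.001],[0,-0.0106,0,-0.0047,0,0.115,0.001],[0,-0.0106,0,-0.0047,0,0.115,0.001],[0,-0.0106,0,-0.0047,0,0.115,0.001],[0,-0.0106,0,-0.0047,0,0.115,0.001],[0,-0.0106,0,-0.0047,0,0.115,0.001],[0,-0.0106,0,-0.0047,0,0.115,0.001],[0,-0.0106,0,-0.0047,0,0.115,0.001],[0,-0.0106,0,-0.0047,0,0.115,0.001]]]'
cat > js.py <<'E'
from h import *
from plant import bot
import pickle
s=log();a=pickle.load(open('rel.pkl','rb'));rj=R.from_rotvec(s['ee_rot'])*R.from_rotvec(a[1]).inv();o=s['eef_pos']-rj.apply(a[0])
print('tip',np.arccos(rj.as_matrix()[2,2]),'spout',(o+rj.apply([.08,0,.12])).round(3),'mouth in jug',rj.inv().apply(np.array([.599,-.021,.1])-o).round(3),s['joints'].round(2))
E
python3 js.py
```

```text
time_s: 10.3
eef_pos: [0.5824, 0.1956, 0.238]
ee_rot: [1.697, 1.844, -0.663]
contact_force: [0.5, -0.5, -3.1]
grip_width: 0.0197
finger_force: 58.0
time_s: 11.55
eef_pos: [0.5877, 0.1082, 0.3051]
ee_rot: [-1.921, -2.075, -0.397]
contact_force: [-0.9, 0.6, -3.8]
grip_width: 0.0194
finger_force: 58.0
tip 1.1502241794929604 spout [0.594 0.023 0.155] mouth in jug [0.148 0.001 0.139] [ 0.44  0.57 -0.71  1.59 -0.04  1.04 -0.08]
```

```bash

python3 -m handwheel '[[[0,-0.0109,0,-0.0128,0,0.097,0.001],[0,-0.0109,0,-0.0128,0,0.097,0.001],[0,-0.0109,0,-0.0128,0,0.097,0.001],[0,-0.0109,0,-0.0128,0,0.097,0.001],[0,-0.0109,0,-0.0128,0,0.097,0.001],[0,-0.0109,0,-0.0128,0,0.097,0.001],[0,-0.0109,0,-0.0128,0,0.097,0.001],[0,0,0,0,0,0,0],[0,0,0,0,0,0,0],[0,0,0,0,0,0,0],[0,0,0,0,0,0,0],[0,0,0,0,0,0,0]]]'
python3 js.py
python3 -m handwheel '[[[0,0,0,0,0,0,0],[0,0,0,0,0,0,0],[0,0,0,0,0,0,0],[0,0,0,0,0,0,0],[0,0,0,0,0,0,0],[0,0,0,0,0,0,0]]]'
cat > kn.py <<'E'
from h import *
from plant import bot
f=lambda h,s,v:(h>8)&(h<22)&(s>110)&(v>80)
for n in('top','scene'):
    c=bot.snapshot(n);cv2.imwrite(f'/tmp/{n}.png',c['image'][:,:,::-1])
    for b in blobs(c['image'],f,3):
        if 150<b[0][0]<450 and 120<b[0][1]<380:
            p=onz(c,*b[0],.032);print(n,b[0].round(1),b[1][4],p.round(3),(R.from_euler('z',.108).apply(p-[.599,-.021,0])).round(3))
E
python3 kn.py
```

```text
time_s: 13.05
eef_pos: [0.5974, -0.0053, 0.3258]
ee_rot: [-1.501, -1.608, -0.901]
contact_force: [0.3, 0.3, -2.1]
grip_width: 0.0196
finger_force: 58.0
tip 1.8273082686619164 spout [0.595 0.023 0.155] mouth in jug [0.122 0.    0.176] [ 0.89  0.94 -0.92  1.44 -0.36  1.31  0.35]
time_s: 13.8
eef_pos: [0.5974, -0.0058, 0.3252]
ee_rot: [-1.502, -1.607, -0.901]
contact_force: [-0.5, 0.1, -2.1]
grip_width: 0.0196
finger_force: 58.0
top [308.3 152.3] 3 [ 0.745 -0.098  0.032] [ 0.153 -0.061  0.032]
top [302.  158.5] 4 [ 0.72  -0.074  0.032] [ 0.126 -0.039  0.032]
top [304. 162.] 5 [ 0.706 -0.082  0.032] [ 0.113 -0.049  0.032]
top [303.  168.5] 6 [ 0.68  -0.078  0.032] [ 0.086 -0.048  0.032]
top [290.4 189. ] 11 [ 0.598 -0.031  0.032] [ 0.    -0.01   0.032]
scene [188.2 121.7] 601 [ 0.661 -0.738  0.032] [ 0.139 -0.706  0.032]
scene [293.6 161.5] 142 [ 0.448 -0.344  0.032] [-0.116 -0.337  0.032]
scene [295.5 229.8] 73 [ 0.603 -0.107  0.032] [ 0.013 -0.085  0.032]
scene [310.3 244.8] 16 [ 0.596 -0.034  0.032] [-0.001 -0.013  0.032]
scene [332.7 349. ] 3 [0.738 0.271 0.032] [0.107 0.305 0.032]
```

```bash
cat > back.py <<'E'
from h import *
from plant import bot
import pickle
s=bot.get_state();a=pickle.load(open('rel.pkl','rb'));rel=(a[0],R.from_rotvec(a[1]));J,yaw=a[2],a[3]
B=np.array([.599,-.021]);hd=-1.5;h=np.array([np.cos(hd),np.sin(hd)]);SP=np.array([.08,0,.12]);f=np.r_[B-h*.045,0]
def jt(sp,yaw,tip):
    rj=R.from_euler('z',yaw)*R.from_euler('y',tip);o=sp-rj.apply(SP);return o+rj.apply(rel[0]),rj*rel[1]
sp0=J+R.from_euler('z',yaw).apply(SP)
W=[('now',0,(s['eef_pos'],R.from_rotvec(s['ee_rot']))),('t1',6,jt(f+[0,0,.165],hd,1.1)),('t0',8,jt(f+[0,0,.255]-np.r_[h*.05,0],hd,0)),('turn',10,jt(sp0+[0,0,.12],yaw,0)),('down',6,jt(sp0+[0,0,.012],yaw,0))]
for p,b in zip(W,W[1:]): rows2(p[2],b[2],b[1],b[0])
E
python3 back.py
```

```text
t1 6 x [0.0132, -0.0, 0.0163, -0.0005, -0.1214, -0.0009] norm 0.021
t0 8 x [0.0181, -0.0001, 0.0071, 0.0, -0.1375, -0.0014] norm 0.019
turn 10 x [0.0124, -0.0053, -0.0096, -0.0731, 0.0008, -0.0782] norm 0.017
down 6 x [0.0123, -0.0001, 0.0132, 0.0, 0.0, 0.0] norm 0.018
```

```bash
python3 - <<'E'
import cv2,numpy as np
a=cv2.imread('/tmp/top.png')[140:240,230:350];b=cv2.imread('/tmp/scene.png')[180:310,250:390]
cv2.imwrite('pics/kn.png',np.hstack([cv2.resize(a,(400,400)),cv2.resize(b,(400,400))]))
E
```

```text
(no output)
```

View pics/kn.png

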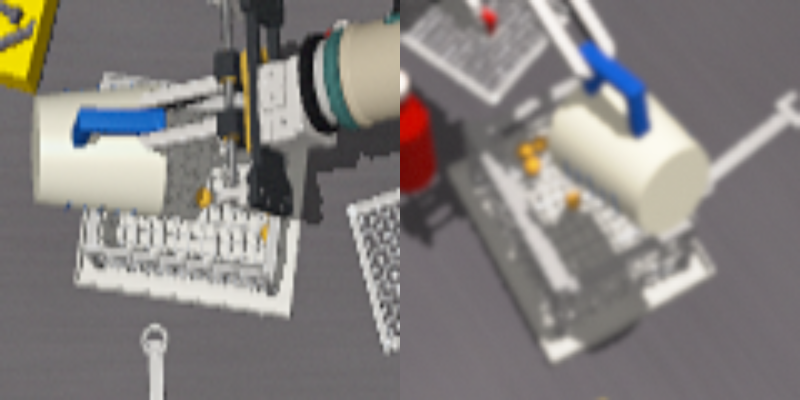

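The jug is tipped over the basket. In the right crop, gold knobs lie at (532,150) and (572,200), and the left crop shows two at (203,197) and (266,232). I return the jug upright and count them.

```bash

python3 -m handwheel '[[[0,0.0132,0,0.0163,0,-0.1214,-0.001],[0,0.0132,0,0.0163,0,-0.1214,-0.001],[0,0.0132,0,0.0163,0,-0.1214,-0.001],[0,0.0132,0,0.0163,0,-0.1214,-0.001],[0,0.0132,0,0.0163,0,-0.1214,-0.001],[0,0.0132,0,0.0163,0,-0.1214,-0.001]]]'
python3 -m handwheel '[[[0,0.0181,0,0.0071,0,-0.1375,-0.0014],[0,0.0181,0,0.0071,0,-0.1375,-0.0014],[0,0.0181,0,0.0071,0,-0.1375,-0.0014],[0,0.0181,0,0.0071,0,-0.1375,-0.0014],[0,0.0181,0,0.0071,0,-0.1375,-0.0014],[0,0.0181,0,0.0071,0,-0.1375,-0.0014],[0,0.0181,0,0.0071,0,-0.1375,-0.0014],[0,0.0181,0,0.0071,0,-0.1375,-0.0014],[0,0,0,0,0,0,0]]]'
python3 js.py; python3 kn.py
python3 - <<'E'
import cv2,numpy as np
a=cv2.imread('/tmp/top.png')[140:240,230:350];b=cv2.imread('/tmp/scene.png')[200:330,250:390]
cv2.imwrite('pics/kn2.png',np.hstack([cv2.resize(a,(400,400)),cv2.resize(b,(400,400))]))
E
```

```text
time_s: 14.65
eef_pos: [0.589, 0.1173, 0.3116]
ee_rot: [-1.958, -2.103, -0.351]
contact_force: [0.0, 0.3, -1.9]
grip_width: 0.0197
finger_force: 58.0
time_s: 15.78
eef_pos: [0.5767, 0.2496, 0.2336]
ee_rot: [1.694, 1.85, -0.673]
contact_force: [-0.1, -0.4, -1.2]
grip_width: 0.0193
finger_force: 58.0
tip 0.01178028404897465 spout [0.591 0.078 0.25 ] mouth in jug [ 0.18   0.002 -0.03 ] [-0.64  0.87 -0.25  1.28  0.7   1.62 -0.96]
top [174.6 167.5] 11 [0.676 0.415 0.032] [0.03  0.442 0.032]
top [175.4 180.6] 20 [0.625 0.409 0.032] [-0.02   0.43   0.032]
top [311.3 174.3] 3 [ 0.657 -0.111  0.032] [ 0.067 -0.083  0.032]
top [306.5 184. ] 4 [ 0.619 -0.093  0.032] [ 0.027 -0.069  0.032]
top [180.2 186.4] 5 [0.603 0.389 0.032] [-0.04   0.408  0.032]
top [307.7 187. ] 3 [ 0.607 -0.097  0.032] [ 0.016 -0.075  0.032]
scene [188.2 121.7] 605 [ 0.661 -0.738  0.032] [ 0.139 -0.706  0.032]
scene [298.3 227.9] 103 [ 0.591 -0.108  0.032] [ 0.002 -0.087  0.032]
scene [310.2 244.9] 19 [ 0.597 -0.034  0.032] [-0.001 -0.013  0.032]
scene [402. 275.] 3 [0.432 0.214 0.032] [-0.191  0.216  0.032]
scene [387.9 284.6] 7 [0.487 0.213 0.032] [-0.136  0.22   0.032]
scene [399. 299.] 13 [0.491 0.267 0.032] [-0.138  0.275  0.032]
scene [332.7 349. ] 3 [0.738 0.271 0.032] [0.107 0.305 0.032]
```

View pics/kn2.png

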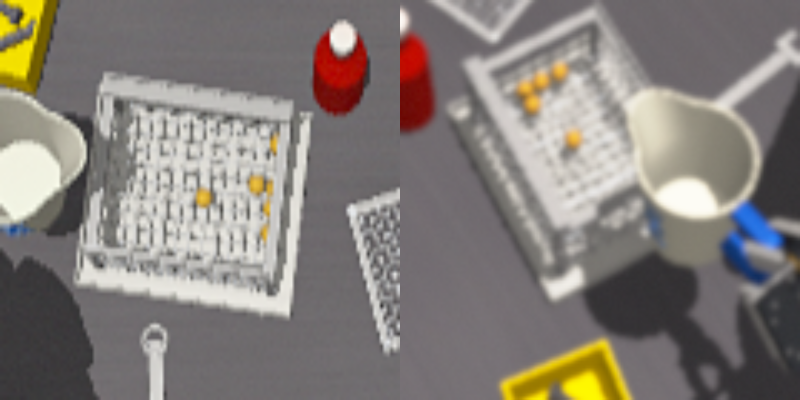

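All six knobs are in the basket (left crop: (203,197), (256,184), (274,145), (270,187), (267,208), (266,232)) and the jug is empty. I set it back down.

```bash

python3 -m handwheel '[[[0,0.0124,-0.0053,-0.0096,-0.0731,0.0008,-0.0782],[0,0.0124,-0.0053,-0.0096,-0.0731,0.0008,-0.0782],[0,0.0124,-0.0053,-0.0096,-0.0731,0.0008,-0.0782],[0,0.0124,-0.0053,-0.0096,-0.0731,0.0008,-0.0782],[0,0.0124,-0.0053,-0.0096,-0.0731,0.0008,-0.0782],[0,0.0124,-0.0053,-0.0096,-0.0731,0.0008,-0.0782],[0,0.0124,-0.0053,-0.0096,-0.0731,0.0008,-0.0782],[0,0.0124,-0.0053,-0.0096,-0.0731,0.0008,-0.0782],[0,0.0124,-0.0053,-0.0096,-0.0731,0.0008,-0.0782],[0,0.0124,-0.0053,-0.0096,-0.0731,0.0008,-0.0782],[0,0,0,0,0,0,0]]]'
python3 - <<'E'
from h import *
from plant import bot
import pickle
s=log();a=pickle.load(open('rel.pkl','rb'));rel=(a[0],R.from_rotvec(a[1]));J,yaw=a[2],a[3]
r0=R.from_rotvec(s['ee_rot']);rj=r0*rel[1].inv();o=s['eef_pos']-rj.apply(rel[0]);print('jug',o,rj.as_matrix()[:,2])
y=rj.as_euler('ZYX')[0];rt=R.from_euler('z',y)
A=(s['eef_pos'],r0)
def at(z): return np.r_[o[:2],z]+rt.apply(rel[0]),rt*rel[1]
rows2(A,at(.012),6);rows2(at(.012),at(-.002),4)
E
```

```text
time_s: 17.25
eef_pos: [0.4588, 0.3426, 0.2274]
ee_rot: [0.507, 2.345, -0.186]
contact_force: [1.0, -0.8, -1.1]
grip_width: 0.0193
finger_force: 58.0
jug [0.54253607 0.30462635 0.12354078] [-5.69198849e-04 -2.65570965e-03  9.99996312e-01]
 6 x [0.0127, -0.0001, 0.0136, 0.0003, -0.0001, -0.0003] norm 0.019
 4 x [0.0024, -0.0, 0.0026, 0.0, 0.0, 0.0] norm 0.003
```

```bash

python3 -m handwheel '[[[0,0.0127,0,0.0136,0,0,0],[0,0.0127,0,0.0136,0,0,0],[0,0.0127,0,0.0136,0,0,0],[0,0.0127,0,0.0136,0,0,0],[0,0.0127,0,0.0136,0,0,0],[0,0.0127,0,0.0136,0,0,0],[0,0.0024,0,0.0026,0,0,0],[0,0.0024,0,0.0026,0,0,0],[0,0.0024,0,0.0026,0,0,0],[0,0,0,0,0,0,0]]]'; python3 js.py; python3 -c "
import pickle,numpy as np
print(pickle.load(open('rel.pkl','rb'))[0])"
```

```text
time_s: 18.5
eef_pos: [0.4594, 0.3455, 0.104]
ee_rot: [0.504, 2.344, -0.188]
contact_force: [-2.0, 0.9, 5.0]
grip_width: 0.0196
finger_force: 58.0
tip 0.0017266384908814299 spout [0.616 0.274 0.12 ] mouth in jug [ 0.187 -0.276  0.1  ] [-0.88  0.81 -0.39  2.07  1.4   1.05 -1.24]
[-9.20000000e-02  6.30063340e-18  1.03810571e-01]
```

```bash

python3 -m handwheel '[[[0.03,0,0,0,0,0,0],[0.05,0,0,0,0,0,0],[0.06,0,0,0,0,0,0],[0.06,0,0,0,0,0,0],[0.06,0,0,-0.01,0,0,0],[0.06,0,0,-0.03,0,0,0],[0.06,0,0,-0.04,0,0,0],[0.06,0,0,-0.04,0,0,0],[0.06,0,0,-0.03,0,0,0]]]'
python3 - <<'E'
from h import *
from plant import bot
s=log();c=bot.snapshot('wrist')
hsv=cv2.cvtColor(c['image'],cv2.COLOR_RGB2HSV).astype(int)
m=(hsv[...,0]>100)&(hsv[...,0]<125)&(hsv[...,1]>140);m[:,:250]=0;m[:,400:]=0
ys,xs=np.nonzero(m);print('blue',xs.min(),xs.max(),ys.min(),ys.max())
# project handle grip bottom/top predicted
rj=R.from_euler('z',-.429);J=np.array([.5427,.307,0])
for P in([-.104,0,.112],[-.104,0,.03]):print(wproj(c,J+rj.apply(P)))
# plan: level tool & flip yaw for lid: tool y along lid x
A=(s['eef_pos'],R.from_rotvec(s['ee_rot']));q=s['joints'];print(q.round(2))
lid=np.array([.553,-.315]);
for ps in (.298+np.pi/2,.298-np.pi/2):   # tool x yaw
    r=R.from_matrix(np.array([[np.cos(ps),np.sin(ps),0],[np.sin(ps),-np.cos(ps),0],[0,0,-1]]).T.T)
    t=(np.r_[lid,.2],r);qq,e=ik(*t,np.array([.5,.5,0,1.6,0,1,0]));print(ps,e,qq.round(2))
E
```

```text
time_s: 19.62
eef_pos: [0.3632, 0.3873, 0.2136]
ee_rot: [0.502, 2.348, -0.187]
contact_force: [0.5, -0.5, -0.0]
grip_width: 0.06
finger_force: 0.0
blue 284 351 141 220
[317.0344866  196.47634383]
[316.51250347 136.80820734]
[-1.01  0.62 -0.5   2.01  1.09  1.22 -1.07]
1.8687963267948966 8.594886082116253e-06 [ 0.6   0.64 -0.22  1.58  0.16  0.94  0.63]
-1.2727963267948965 2.6484275514350188e-05 [ 0.11  0.71  0.64  1.58 -0.48  1.02 -1.96]
```

The jug stands in its place, released. Next I plan the route to the lid.

```bash
cat >> h.py <<'E'
def down(ps): return R.from_matrix(np.array([[np.cos(ps),np.sin(ps),0],[np.sin(ps),-np.cos(ps),0],[0,0,-1]]))
E
python3 - <<'E'
from h import *
from plant import bot
s=bot.get_state();A=(s['eef_pos'],R.from_rotvec(s['ee_rot']));q=s['joints']
for n,t in((6,(np.array([.40,.28,.30]),down(2.5))),(8,(np.array([.50,0,.30]),down(2.2))),(9,(np.array([.553,-.315,.17]),down(1.869)))):
    rows2(A,t,n);A=t;q,e=ik(*t,q);print(e.round(3),q.round(2))
E
```

```text
6 x [-0.0198, -0.0124, -0.007, 0.016, 0.1237, 0.0353] norm 0.024
0.0 [-0.02  0.42 -0.91  1.85  0.38  1.06 -0.15]
 8 x [-0.0335, -0.0164, 0.0, 0.0, 0.0, 0.0375] norm 0.037
0.0 [ 0.52  0.41 -0.81  1.82  0.34  1.06  0.21]
 9 x [-0.0339, -0.0111, 0.0144, 0.0, 0.0, 0.0368] norm 0.038
0.0 [ 0.81  0.73 -0.59  1.61  0.48  0.95  0.35]
```

```bash

python3 -m handwheel '[[[0.06,-0.0198,-0.0124,-0.007,0.016,0.1237,0.0353],[0.06,-0.0198,-0.0124,-0.007,0.016,0.1237,0.0353],[0.06,-0.0198,-0.0124,-0.007,0.016,0.1237,0.0353],[0.06,-0.0198,-0.0124,-0.007,0.016,0.1237,0.0353],[0.06,-0.0198,-0.0124,-0.007,0.016,0.1237,0.0353],[0.06,-0.0198,-0.0124,-0.007,0.016,0.1237,0.0353]]]'
python3 -m handwheel '[[[0.06,-0.0335,-0.0164,0,0,0,0.0375],[0.06,-0.0335,-0.0164,0,0,0,0.0375],[0.06,-0.0335,-0.0164,0,0,0,0.0375],[0.06,-0.0335,-0.0164,0,0,0,0.0375],[0.06,-0.0335,-0.0164,0,0,0,0.0375],[0.06,-0.0335,-0.0164,0,0,0,0.0375],[0.06,-0.0335,-0.0164,0,0,0,0.0375],[0.06,-0.0335,-0.0164,0,0,0,0.0375]]]'
python3 -m handwheel '[[[0.06,-0.0339,-0.0111,0.0144,0,0,0.0368],[0.06,-0.0339,-0.0111,0.0144,0,0,0.0368],[0.06,-0.0339,-0.0111,0.0144,0,0,0.0368],[0.06,-0.0339,-0.0111,0.0144,0,0,0.0368],[0.06,-0.0339,-0.0111,0.0144,0,0,0.0368],[0.06,-0.0339,-0.0111,0.0144,0,0,0.0368],[0.06,-0.0339,-0.0111,0.0144,0,0,0.0368],[0.06,-0.0339,-0.0111,0.0144,0,0,0.0368],[0.06,-0.0339,-0.0111,0.0144,0,0,0.0368],[0.06,0,0,0,0,0,0]]]'
python3 - <<'E'
from h import *
from plant import bot
import pickle
s=log();c=bot.snapshot('wrist');pickle.dump(c,open('w2.pkl','wb'))
A=(s['eef_pos'],R.from_rotvec(s['ee_rot']))
print('pred',wproj(c,np.array([.553,-.315,.037])))
for b in blobs(c['image'],lambda h,s,v:((h<6)|(h>174))&(s>150)&(v>90),60):
    r=rectof(b[2]);bx=cv2.boxPoints(r);P=np.array([wonz(c,*p,.033) for p in bx])
    print(b[0].round(1),b[1][4],P.mean(0).round(4),[np.round(P[(i+1)%4]-P[i],4).tolist()[:2] for i in range(2)])
t=(np.array([.553,-.315,.031]),down(1.869));rows2(A,t,6)
E
```

```text
time_s: 20.42
eef_pos: [0.4035, 0.2756, 0.2982]
ee_rot: [-1.0, -2.978, 0.005]
contact_force: [0.0, -0.3, -0.1]
grip_width: 0.0597
finger_force: 0.0
time_s: 21.42
eef_pos: [0.5014, -0.0058, 0.2987]
ee_rot: [1.433, 2.792, -0.009]
contact_force: [-0.3, 0.2, 0.3]
grip_width: 0.06
finger_force: 0.0
time_s: 22.68
eef_pos: [0.5503, -0.3252, 0.1691]
ee_rot: [1.881, 2.514, -0.011]
contact_force: [0.0, 0.7, 0.3]
grip_width: 0.0606
finger_force: 0.0
pred [323.26517696 188.74442257]
[522.6 121.9] 5385 [ 0.7544 -0.1739  0.033 ] [[-0.022, 0.063], [0.1478, 0.0684]]
[324.9 185.2] 902 [ 0.5539 -0.3135  0.033 ] [[0.0101, 0.003], [0.0239, -0.0784]]
[103.9 183.2] 575 [ 0.3031 -0.3803  0.033 ] [[0.0955, 0.0304], [0.0029, -0.0121]]
[  7.1 351.9] 709 [-0.0562 -0.9075  0.033 ] [[0.1598, 0.3244], [0.1022, 0.0604]]
 6 x [0.0016, 0.001, 0.023, -0.0008, 0.001, -0.0021] norm 0.023
```

The wrist view confirms the handle at (0.554,-0.3135), yaw 0.296. I descend and grip.

```bash

python3 -m handwheel '[[[0.06,0.0018,0.0011,0.0233,-0.0008,0.001,-0.002],[0.06,0.0018,0.0011,0.0233,-0.0008,0.001,-0.002],[0.06,0.0018,0.0011,0.0233,-0.0008,0.001,-0.002],[0.06,0.0018,0.0011,0.0233,-0.0008,0.001,-0.002],[0.06,0.0018,0.0011,0.0233,-0.0008,0.001,-0.002],[0.06,0.0018,0.0011,0.0233,-0.0008,0.001,-0.002],[0.06,0,0,0,0,0,0]]]'
python3 -m handwheel '[[[0,0,0,0,0,0,0],[0,0,0,0,0,0,0],[0,0,0,0,0,0,0],[0,0,0,0,0,0,0],[0,0,0,0,0,0,0]]]' 10
python3 -m handwheel '[[[0,0,0,0,0,0,0],[0,0,0,0,0,0,0],[0,0,0,0,0,0,0]]]' 50
python3 - <<'E'
from h import *
from plant import bot
import pickle
s=log();r=R.from_rotvec(s['ee_rot']);A=(s['eef_pos'],r);print(r.as_matrix().round(4))
c=bot.snapshot('wrist')
ly=r.apply([1,0,0]);yaw=np.arctan2(-ly[0],ly[1]);print('yaw',yaw)
# lid frame: bar clamped: lid x centred at tcp; lateral y estimate from earlier
rl=R.from_euler('z',yaw);o=s['eef_pos']*[1,1,0];d=rl.inv().apply(np.array([.5535,-.3142,0])-o);print('offset of lid along x,y',d)
L=np.r_[o[:2],0]+rl.apply([0,d[1],0])
rel=(rl.inv().apply(s['eef_pos']-L),rl.inv()*r);pickle.dump((rel[0],rel[1].as_rotvec()),open('rl.pkl','wb'));print(rel[0])
q=s['joints'];yb=-.108
def lt(bx,by,bz,be):  # back-edge bottom position in basket frame, tilt be
    rb=R.from_euler('z',yb);rr=rb*R.from_euler('y',be);o=np.array([.599,-.021,0])+rb.apply([bx,by,bz])-rr.apply([.075,0,0]);return o+rr.apply(rel[0]),rr*rel[1]
up=(s['eef_pos']+[0,0,.20],r)
for n,t,l in((6,up,'up'),(10,lt(.03,0,.20,0),'across'),(3,lt(.03,0,.20,.22),'tilt'),(5,lt(.045,0,.108,.22),'down'),(5,lt(.055,0,.1035,.22),'low')):
    rows2(A,t,n,l);A=t;q,e=ik(*t,q);print(e.round(3),q.round(2),t[0].round(3))
E
```

```text
time_s: 23.6
eef_pos: [0.5553, -0.3067, 0.0304]
ee_rot: [-1.856, -2.533, -0.005]
contact_force: [-0.1, -0.1, -0.8]
grip_width: 0.06
finger_force: 0.0
time_s: 24.22
eef_pos: [0.555, -0.3091, 0.0316]
ee_rot: [1.859, 2.532, 0.002]
contact_force: [-3.2, -0.5, 1.4]
grip_width: 0.0136
finger_force: 1.1
time_s: 24.6
eef_pos: [0.5549, -0.3092, 0.0316]
ee_rot: [1.859, 2.532, 0.002]
contact_force: [-4.6, -0.6, 5.1]
grip_width: 0.0116
finger_force: 50.0
[[-2.993e-01  9.542e-01  1.500e-03]
 [ 9.542e-01  2.993e-01  7.000e-04]
 [ 2.000e-04  1.700e-03 -1.000e+00]]
yaw 0.3039670159533405
offset of lid along x,y [-0.00284309 -0.0043384   0.        ]
[-5.57753768e-17  4.33839827e-03  3.15889850e-02]
up 6 x [0.0, 0.0001, -0.0333, 0.0, 0.0, 0.0] norm 0.033
0.0 [ 0.71  0.63 -0.42  1.55  0.28  1.03  0.52] [ 0.555 -0.309  0.232]
across 10 x [0.0297, 0.0035, 0.0, -0.0, -0.0001, 0.0412] norm 0.03
0.0 [ 0.19  0.49 -0.33  1.78  0.19  0.9  -0.33] [ 0.555 -0.012  0.232]
tilt 3 x [0.0, 0.0025, -0.0054, 0.0733, -0.0, 0.0] norm 0.006
0.0 [ 0.18  0.62 -0.33  1.52  0.16  1.25 -0.29] [ 0.563 -0.013  0.247]
down 5 x [-0.0, 0.0069, 0.0173, 0.0, 0.0, 0.0] norm 0.019
0.0 [ 0.16  0.74 -0.31  1.57  0.19  1.09 -0.31] [ 0.578 -0.014  0.155]
low 5 x [-0.0, 0.0021, 0.0004, 0.0, 0.0, 0.0] norm 0.002
0.0 [ 0.16  0.76 -0.31  1.54  0.2   1.1  -0.3 ] [ 0.588 -0.015  0.151]
```

```bash

python3 -m handwheel '[[[0,0,0,-0.0333,0,0,0],[0,0,0,-0.0333,0,0,0],[0,0,0,-0.0333,0,0,0],[0,0,0,-0.0333,0,0,0],[0,0,0,-0.0333,0,0,0],[0,0,0,-0.0333,0,0,0]]]'
python3 -m handwheel '[[[0,0.0297,0.0035,0,0,0,0.0412],[0,0.0297,0.0035,0,0,0,0.0412],[0,0.0297,0.0035,0,0,0,0.0412],[0,0.0297,0.0035,0,0,0,0.0412],[0,0.0297,0.0035,0,0,0,0.0412],[0,0.0297,0.0035,0,0,0,0.0412],[0,0.0297,0.0035,0,0,0,0.0412],[0,0.0297,0.0035,0,0,0,0.0412],[0,0.0297,0.0035,0,0,0,0.0412],[0,0.0297,0.0035,0,0,0,0.0412]]]'
python3 -m handwheel '[[[0,0,0.0025,-0.0054,0.0733,0,0],[0,0,0.0025,-0.0054,0.0733,0,0],[0,0,0.0025,-0.0054,0.0733,0,0],[0,0,0,0,0,0,0],[0,0,0,0,0,0,0]]]'
cat > ls.py <<'E'
from h import *
from plant import bot
import pickle
s=log();a=pickle.load(open('rl.pkl','rb'));r=R.from_rotvec(s['ee_rot']);rel=(a[0],R.from_rotvec(a[1]))
rl=r*rel[1].inv();o=s['eef_pos']-rl.apply(rel[0]);rb=R.from_euler('z',-.108);B=np.array([.599,-.021,0])
e=(rb.inv()*rl).as_euler('ZYX')
bk=rb.inv().apply(o+rl.apply([.075,0,0])-B);fr=rb.inv().apply(o+rl.apply([-.075,0,0])-B)
print('back',bk.round(4),'front',fr.round(4),'yaw,tilt,roll',e.round(4),'F',rb.inv().apply(s['contact_force']).round(1))
def lt(bx,by,bz,be):
    rr=rb*R.from_euler('y',be);o=B+rb.apply([bx,by,bz])-rr.apply([.075,0,0]);return o+rr.apply(rel[0]),rr*rel[1]
A=(s['eef_pos'],r)
E
python3 - <<'E'
exec(open('ls.py').read())
t=lt(.045,0,.112,.22);rows2(A,t,5,'down')
w=bot.snapshot('wrist');sc=bot.snapshot('scene');tp=bot.snapshot('top')
pickle.dump((w,sc,tp),open('w3.pkl','wb'))
for p in([.064,.1,.116],[.064,-.1,.116],[.0815,.1,.116],[.0815,-.1,.116]):
    P=B+rb.apply(p);print(p,'w',wproj(w,P).round(1),'t',proj(tp,P).round(1),'s',proj(sc,P).round(1))
for p in([.075,.098,.005],[.075,-.098,.005],[-.075,.098,.016],[-.075,-.098,.016]):
    P=o+rl.apply(p);print('lid',p,'w',wproj(w,P).round(1),'t',proj(tp,P).round(1),'s',proj(sc,P).round(1))
a1=w['image'];b1=sc['image'][170:320,220:400]
cv2.imwrite('pics/f.png',np.vstack([a1[60:340,60:580],cv2.resize(b1,(520,320),interpolation=cv2.INTER_AREA)])[:,:,::-1])
E
```

```text
time_s: 25.4
eef_pos: [0.5563, -0.3081, 0.2318]
ee_rot: [1.856, 2.532, 0.007]
contact_force: [0.4, -0.1, -2.4]
grip_width: 0.0115
finger_force: 50.0
time_s: 26.65
eef_pos: [0.5554, -0.0098, 0.2312]
ee_rot: [2.337, 2.098, 0.008]
contact_force: [0.4, 0.2, -3.0]
grip_width: 0.0116
finger_force: 50.0
time_s: 27.28
eef_pos: [0.5629, -0.0123, 0.2467]
ee_rot: [-2.21, -1.987, 0.213]
contact_force: [0.4, 0.5, -3.2]
grip_width: 0.0112
finger_force: 50.0
back [0.0296 0.0006 0.1996] front [-0.1169  0.0003  0.232 ] yaw,tilt,roll [0.0018 0.218  0.0019] F [ 0.3  0.6 -3.2]
down 5 x [-0.0001, 0.0068, 0.0164, 0.0004, -0.0003, 0.0004] norm 0.018
[0.064, 0.1, 0.116] w [456.1 105.2] t [261.3 163.8] s [309.5 270.2]
[0.064, -0.1, 0.116] w [434.5 300. ] t [315.6 170.3] s [277.6 219. ]
[0.0815, 0.1, 0.116] w [473.9 106.9] t [262.  159.2] s [304.2 273. ]
[0.0815, -0.1, 0.116] w [449.9 300.6] t [316.2 165.7] s [272.5 221.4]
lid [0.075, 0.098, 0.005] w [436.   96.3] t [257.  166.5] s [319.6 249.8]
lid [0.075, -0.098, 0.005] w [407.4 351.2] t [313.6 173.2] s [286.1 198.8]
lid [-0.075, 0.098, 0.016] w [190.1  95.2] t [248.9 205.5] s [365.1 219.2]
lid [-0.075, -0.098, 0.016] w [222.3 359.9] t [308.3 212.5] s [328.6 170.4]
```

```bash

python3 -m handwheel '[[[0,0,0.006,0.0164,0,0,0],[0,0,0.006,0.0164,0,0,0],[0,0,0.006,0.0164,0,0,0],[0,0,0.006,0.0164,0,0,0],[0,0,0.006,0.0164,0,0,0],[0,0,0,0,0,0,0],[0,0,0,0,0,0,0]]]'
python3 - <<'E'
exec(open('ls.py').read())
rows2(A,lt(.05,0,.105,.22),3,'low')
w=bot.snapshot('wrist');tp=bot.snapshot('top');im=w['image'].copy()
k=4
def crop(c,u0,v0,W,H,pj,sz):
    a=cv2.resize(c['image'][v0:v0+H,u0:u0+W],sz,interpolation=cv2.INTER_CUBIC)
    for p,col in [([.064,y,.116],(255,0,255)) for y in(-.1,0,.1)]+[([.0815,y,.116],(0,255,0)) for y in(-.1,0,.1)]:
        u=pj(c,B+rb.apply(p));u=(u-[u0,v0])*[sz[0]/W,sz[1]/H];cv2.circle(a,tuple(int(z) for z in u),2,col,-1)
    for y in(-.098,0,.098):
        u=pj(c,o+rl.apply([.075,y,.005]));u=(u-[u0,v0])*[sz[0]/W,sz[1]/H];cv2.circle(a,tuple(int(z) for z in u),2,(255,255,0),-1)
    return a
a=crop(w,360,70,160,300,wproj,(320,600));b=crop(tp,240,145,100,75,proj,(480,360))
b=np.vstack([b,np.zeros((240,480,3),np.uint8)])
cv2.imwrite('pics/f.png',np.hstack([a,b])[:,:,::-1])
E
```

```text
time_s: 28.3
eef_pos: [0.5752, -0.0139, 0.161]
ee_rot: [-2.211, -1.986, 0.214]
contact_force: [-0.3, 1.0, -1.7]
grip_width: 0.0117
finger_force: 50.0
back [0.042  0.0002 0.1139] front [-1.045e-01  1.000e-04  1.464e-01] yaw,tilt,roll [0.0009 0.2179 0.0015] F [-0.4  0.9 -1.7]
low 3 x [-0.0001, 0.0033, 0.0023, 0.0007, -0.0004, 0.0003] norm 0.004
```

View pics/f.png

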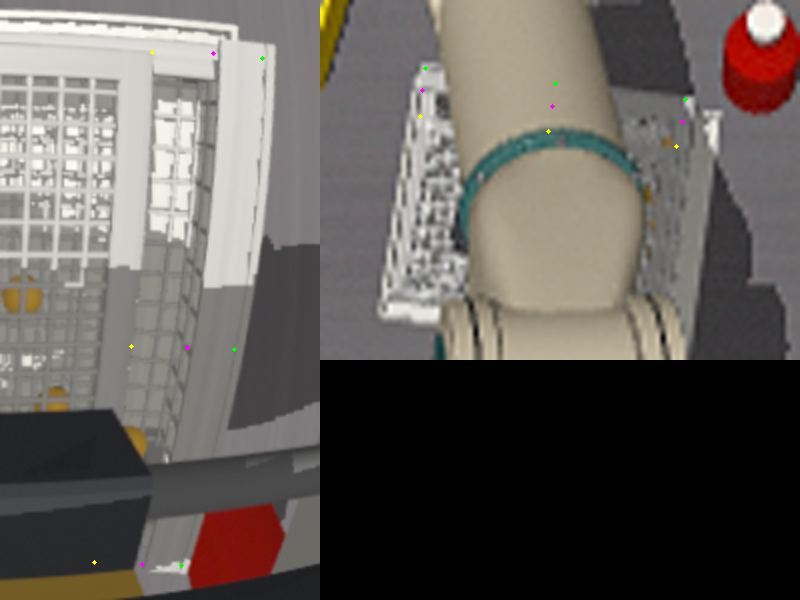

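The left crop shows the lid's back edge at (153,55)-(143,265) and the lip's free edge at (219,42)-(205,285). The lip lies about 2-3 mm further back than modelled, so I aim there.

```bash
python3 - <<'E'
exec(open('ls.py').read())
t1=lt(.050,0,.1025,.15);t2=lt(.074,0,.1025,.15);rows2(A,t1,4,'low');rows2(t1,t2,6,'in')
E
```

```text
back [0.0423 0.0002 0.1145] front [-1.042e-01  1.000e-04  1.468e-01] yaw,tilt,roll [0.0009 0.2169 0.0015] F [ 0.4 -0.8 -2.1]
low 4 x [-0.0, 0.0019, 0.0038, -0.0167, -0.0003, 0.0002] norm 0.004
in 6 x [0.0, 0.004, -0.0006, 0.0, 0.0, 0.0] norm 0.004
```

```bash

python3 -m handwheel '[[[0,0,0.0019,0.0038,-0.0167,0,0],[0,0,0.0019,0.0038,-0.0167,0,0],[0,0,0.0019,0.0038,-0.0167,0,0],[0,0,0.0019,0.0038,-0.0167,0,0],[0,0,0,0,0,0,0]]]'
python3 ls.py
python3 -m handwheel '[[[0,0,0.004,-0.0006,0,0,0],[0,0,0.004,-0.0006,0,0,0],[0,0,0.004,-0.0006,0,0,0],[0,0,0.004,-0.0006,0,0,0],[0,0,0.003,-0.0005,0,0,0],[0,0,0,0,0,0,0]]]'
python3 ls.py
```

```text
time_s: 29.02
eef_pos: [0.5789, -0.0145, 0.1441]
ee_rot: [-2.251, -2.021, 0.151]
contact_force: [-0.1, -0.7, -2.2]
grip_width: 0.0118
finger_force: 50.0
back [0.0487 0.     0.1015] front [-9.960e-02 -1.000e-04  1.243e-01] yaw,tilt,roll [0.0008 0.1522 0.0011] F [ 0.  -0.7 -2.2]
time_s: 29.78
eef_pos: [0.5988, -0.0166, 0.1443]
ee_rot: [-2.251, -2.021, 0.15]
contact_force: [-0.7, -0.8, -2.8]
grip_width: 0.0113
finger_force: 50.0
back [6.870e-02 1.000e-04 1.018e-01] front [-0.0796 -0.      0.1244] yaw,tilt,roll [0.0007 0.1515 0.0013] F [-0.6 -0.9 -2.8]
```

```bash

python3 -m handwheel '[[[0,0,0.003,-0.0004,0,0,0],[0,0,0.003,-0.0004,0,0,0],[0,0,0,0,0,0,0]]]'
python3 ls.py
python3 -m handwheel '[[[0,0,0.002,-0.0003,0,0,0],[0,0,0.002,-0.0003,0,0,0],[0,0,0,0,0,0,0]]]'
python3 ls.py
python3 -m handwheel '[[[0,0,0.002,-0.0003,0,0,0],[0,0,0.001,-0.0003,0,0,0],[0,0,0,0,0,0,0]]]'
python3 ls.py
```

```text
time_s: 30.15
eef_pos: [0.6048, -0.0173, 0.1443]
ee_rot: [-2.251, -2.021, 0.15]
contact_force: [1.2, -0.1, -2.7]
grip_width: 0.0114
finger_force: 50.0
back [7.480e-02 1.000e-04 1.018e-01] front [-0.0735  0.      0.1244] yaw,tilt,roll [0.0006 0.1513 0.0013] F [ 1.2  0.1 -2.7]
time_s: 30.52
eef_pos: [0.6088, -0.0177, 0.1443]
ee_rot: [-2.251, -2.021, 0.15]
contact_force: [-0.8, -0.7, -2.8]
grip_width: 0.0115
finger_force: 50.0
back [7.880e-02 1.000e-04 1.018e-01] front [-0.0695  0.      0.1244] yaw,tilt,roll [0.0007 0.1514 0.0013] F [-0.7 -0.8 -2.8]
time_s: 30.9
eef_pos: [0.6108, -0.0176, 0.1443]
ee_rot: [-2.25, -2.02, 0.152]
contact_force: [-2.1, 0.9, -2.0]
grip_width: 0.0115
finger_force: 50.0
back [0.0807 0.0004 0.1017] front [-0.0675  0.0003  0.1246] yaw,tilt,roll [0.0008 0.1534 0.0015] F [-2.2  0.7 -2. ]
```

```bash
python3 - <<'E'
exec(open('ls.py').read())
t1=lt(.0762,0,.1015,.15);t2=lt(.0762,0,.1012,0.0);rows2(A,t1,3,'back');rows2(t1,t2,8,'swing')
E
```

```text
back [0.0807 0.0004 0.1017] front [-0.0675  0.0003  0.1246] yaw,tilt,roll [0.0008 0.1534 0.0015] F [-2.2  0.7 -2. ]
back 3 x [-0.0001, -0.0015, 0.0004, -0.0011, -0.0005, 0.0002] norm 0.002
swing 8 x [-0.0, -0.0006, 0.0014, -0.0187, 0.0, -0.0] norm 0.002
```

```bash

python3 -m handwheel '[[[0,0,-0.0018,0.0003,0,0,0],[0,0,-0.0018,0.0003,0,0,0],[0,0,-0.0018,0.0003,0,0,0],[0,0,0,0,0,0,0]]]'
python3 ls.py
python3 -m handwheel '[[[0,0,-0.0006,0.0014,-0.0187,0,0],[0,0,-0.0006,0.0014,-0.0187,0,0],[0,0,-0.0006,0.0014,-0.0187,0,0],[0,0,-0.0006,0.0014,-0.0187,0,0],[0,0,-0.0006,0.0014,-0.0187,0,0],[0,0,-0.0006,0.0014,-0.0187,0,0],[0,0,0,0,0,0,0]]]'
python3 ls.py
python3 -m handwheel '[[[0,0,-0.0006,0.0014,-0.0187,0,0],[0,0,-0.0006,0.0014,-0.0187,0,0],[0,0,0,0,0,0,0]]]'
python3 ls.py
```

```text
time_s: 31.4
eef_pos: [0.6063, -0.0174, 0.1445]
ee_rot: [-2.251, -2.022, 0.15]
contact_force: [-0.8, 0.2, -3.1]
grip_width: 0.0112
finger_force: 50.0
back [7.63e-02 1.00e-04 1.02e-01] front [-0.072  -0.      0.1245] yaw,tilt,roll [0.0008 0.1511 0.0013] F [-0.8  0.1 -3.1]
time_s: 32.28
eef_pos: [0.6012, -0.0169, 0.1364]
ee_rot: [-2.315, -2.08, 0.038]
contact_force: [-0.5, -0.3, -1.6]
grip_width: 0.0113
finger_force: 50.0
back [7.550e-02 1.000e-04 1.018e-01] front [-0.0744 -0.      0.1078] yaw,tilt,roll [0.0008 0.0397 0.001 ] F [-0.5 -0.3 -1.6]
time_s: 32.65
eef_pos: [0.5999, -0.0168, 0.1335]
ee_rot: [-2.336, -2.098, -0.001]
contact_force: [-0.7, 0.2, -2.1]
grip_width: 0.0111
finger_force: 50.0
back [7.530e-02 1.000e-04 1.017e-01] front [-7.470e-02 -1.000e-04  1.021e-01] yaw,tilt,roll [0.0008 0.0025 0.001 ] F [-0.7  0.1 -2.1]
```

```bash

python3 -m handwheel '[[[0,0,0,0.001,0,0,0],[0,0,0,0.001,0,0,0],[0,0,0,0.0005,0,0,0],[0,0,0,0,0,0,0]]]'
python3 ls.py
python3 -m handwheel '[[[0.02,0,0,0,0,0,0],[0.035,0,0,0,0,0,0],[0.05,0,0,0,0,0,0],[0.05,0,0,0,0,0,0],[0.05,0,0,0,0,0,0]]]'
python3 -m handwheel '[[[0.05,0,0,-0.01,0,0,0],[0.05,0,0,-0.02,0,0,0],[0.05,0,0,-0.03,0,0,0],[0.05,0,0,-0.04,0,0,0],[0.05,0,0,-0.04,0,0,0],[0.05,0,0,0,0,0,0]]]'
python3 - <<'E'
from h import *
from plant import bot
s=log();w=bot.snapshot('wrist');tp=bot.snapshot('top');sc=bot.snapshot('scene')
rb=R.from_euler('z',-.108);B=np.array([.599,-.021,0])
for n,c,f in(('w',w,wonz),('t',tp,onz),('s',sc,onz)):
  for b in blobs(c['image'],lambda h,s,v:((h<6)|(h>174))&(s>150)&(v>90),20):
    bx=cv2.boxPoints(rectof(b[2]));P=np.array([rb.inv().apply(f(c,*p,.135)-B) for p in bx]);m=P.mean(0)
    if np.hypot(m[0],m[1])<.12: print(n,b[1][4],m.round(4),(P[1]-P[0]).round(3),(P[2]-P[1]).round(3))
    m0=f(c,*b[0],.03); print('  ',n,b[0].round(1),m0.round(3)[:2])
E
```

```text
time_s: 33.15
eef_pos: [0.6007, -0.0168, 0.1316]
ee_rot: [-2.337, -2.098, -0.002]
contact_force: [-1.0, 0.3, 3.6]
grip_width: 0.0114
finger_force: 50.0
back [0.0762 0.0001 0.0999] front [-0.0738  0.      0.1001] yaw,tilt,roll [0.0004 0.0015 0.0012] F [-1.1  0.2  3.6]
time_s: 33.78
eef_pos: [0.6005, -0.0168, 0.1311]
ee_rot: [-2.337, -2.098, -0.001]
contact_force: [0.3, 0.1, -0.2]
grip_width: 0.0495
finger_force: 0.0
time_s: 34.52
eef_pos: [0.6027, -0.0166, 0.2753]
ee_rot: [2.335, 2.096, 0.011]
contact_force: [-0.9, 0.1, -0.7]
grip_width: 0.0499
finger_force: 0.0
w 819 [0.0013 0.0019 0.135 ] [0.002 0.083 0.   ] [ 0.011 -0.     0.   ]
   w [314.6 197.7] [ 0.598 -0.043]
   w [405.7 266.5] [ 0.723 -0.164]
   t [330.9 158.6] [ 0.721 -0.186]
   t [456.9 230.5] [ 0.446 -0.667]
   t [383.1 269.7] [ 0.296 -0.384]
   s [335.6  16. ] [-0.186 -0.931]
   s [246.4 108.2] [ 0.445 -0.671]
   s [251.5 226.4] [ 0.711 -0.202]
s 89 [0.0015 0.0039 0.135 ] [-0.014 -0.002 -0.   ] [-0.     0.085  0.   ]
   s [312.1 232.9] [ 0.565 -0.067]
```

```bash
python3 -m handwheel '[[[0.05,0,0,0,0,0,0],[0.05,0,0,0,0,0,0],[0.05,0,0,0,0,0,0]]]' | head -2
python3 - <<'E'
from h import *
from plant import bot
c=bot.snapshot('scene')
for b in blobs(c['image'],lambda h,s,v:(h>105)&(h<125)&(s>150)&(v>70),60):
    if 350<b[0][0]<480 and b[0][1]>200: print('jug handle',b[0],b[1][4])
print(bot.finish_job())
E
```

```text
time_s: 35.05
eef_pos: [0.6003, -0.017, 0.2706]
jug handle [425.36571429 307.37142857] 175
the job is handed in; nothing more can be done
None
```

The job is handed in (the verdict was not shown): all six knobs are in the basket, the jug stands upright on the bench, the lid is hooked under the lip and flat on the rim, and the robot touches nothing, at about 35 s of the allowed 72 s.

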